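# Load and pin a filter drawer, then close it

### The job

Get the filter unit ready: take the small lamp carton out of the open drawer and stand it upright on the worktop, then stack all the filter frames lying on the worktop flat in the drawer's nest. Push the two lock pins from the stand down through the aligned holes of the whole stack and into the drawer floor, one in each hole, until their flanges rest on the uppermost frame, and then push the drawer fully home past its detent. Do not disturb the bottles standing nearby.

Things in the scene. Friction and masses are not known exactly. Their poses are not given: they have to be found in the camera images.
- unit: the grey filter unit, fixed: a housing 200 mm deep (x), 190 mm wide (y), 145 mm high, origin at the centre of its underside. Its open front, at x = -100 mm, faces -x of its own frame, which points to the robot's right; the drawer slides out that way (85 mm from nest centre to housing when fully out). Clear height inside up to 137 mm.
- drawer (a joint): how far the drawer is out, m: 0 = home against a hard stop, 0.16 = fully out; it starts nearly fully out. About 2 N of friction, and a spring detent that must be overcome (about 3 N more) in the last 15 mm; it then stays home.
- nest (a point): centre of the drawer's floor between the white guides; moves with the drawer. Axes as the unit's: x into the housing, y along the nest's length, z up. Frames lie here with their length (y) along y, the first on this floor. Floor 52 mm above the worktop, 14 mm thick, free below. Nest 134 mm long (y), 60 mm wide (x). Front panel's inner face at x = -75 mm, its top 78 mm above the floor.
- guide_top (a point): point 64 mm above the nest's centre, at the height of the tops of the white guides round the nest: two end guides (beyond y = +-67 mm) and four side guides (x beyond +-30 mm, only where y is beyond +-50 mm, so that the long sides are open in the middle for fingers). They are upright to 50 mm above the floor, then flare outwards.
- hole_a (a point): centre, at floor height, of the 14 mm through hole in the drawer floor at y = -30 mm of the nest; axes as the nest's. The holes of well-stacked frames lie above it.
- hole_b (a point): the same for the hole at y = +30 mm of the nest.
- front (a point): point on the outer face of the drawer's front panel, in the middle of its width, 105 mm above the worktop, axes as the unit's (push along +x). The panel is 190 mm wide and reaches from 12 to 130 mm above the worktop; it comes to lie outside on the housing's front.
- frame_0: a flat aluminium filter frame, 130 x 56 x 12 mm, 0.12 kg, at first flat on the worktop (may be absent: None). Origin at its centre; x across the 56 mm width, y along the 130 mm length, z through the thickness. Dark panels on both faces; two 16 mm through holes on its long centre line, 30 mm either side of the centre. Same either way round and either way up.
- frame_1: a flat aluminium filter frame, 130 x 56 x 12 mm, 0.12 kg, at first flat on the worktop (may be absent: None). Origin at its centre; x across the 56 mm width, y along the 130 mm length, z through the thickness. Dark panels on both faces; two 16 mm through holes on its long centre line, 30 mm either side of the centre. Same either way round and either way up.
- frame_2: a flat aluminium filter frame, 130 x 56 x 12 mm, 0.12 kg, at first flat on the worktop (may be absent: None). Origin at its centre; x across the 56 mm width, y along the 130 mm length, z through the thickness. Dark panels on both faces; two 16 mm through holes on its long centre line, 30 mm either side of the centre. Same either way round and either way up.
- frame_3: a flat aluminium filter frame, 130 x 56 x 12 mm, 0.12 kg, at first flat on the worktop (may be absent: None). Origin at its centre; x across the 56 mm width, y along the 130 mm length, z through the thickness. Dark panels on both faces; two 16 mm through holes on its long centre line, 30 mm either side of the centre. Same either way round and either way up.
- pin_stand: the grey pin stand, fixed: a block 36 x 84 x 70 mm (x, y, z) with two upright 14 mm holes at y = +-25 mm. Origin at the centre of its underside.
- pin_a: a steel lock pin, at first upright in the pin stand: shank 10 mm thick, 64 mm long, pointed foot; then a flange 24 mm wide, 4 mm thick; then an upright black grip 16 mm thick, 28 mm high; 0.05 kg. Origin on the axis at the underside of the flange (which rests on the stand, later on the top frame); z up along the grip. Both pins are alike, either fits either hole.
- pin_b: a steel lock pin, at first upright in the pin stand: shank 10 mm thick, 64 mm long, pointed foot; then a flange 24 mm wide, 4 mm thick; then an upright black grip 16 mm thick, 28 mm high; 0.05 kg. Origin on the axis at the underside of the flange (which rests on the stand, later on the top frame); z up along the grip. Both pins are alike, either fits either hole.
- lamp_box: a small yellow card box, 34 x 34 mm and 59 mm high, 0.05 kg, at first standing in the drawer's nest. Origin at the centre of its underside, x and y square to its sides, z up.
- transformer: the grey power supply behind the work, fixed: a box about 180 mm deep (x, with the knob on its front), 120 mm wide (y), 100 mm high, origin about the centre of its underside. Keep the gripper clear of it.
- stain_bottle: brown bottle, 60 mm across, 125 mm high: a bystander bottle that stays where it is. Origin at the centre of its underside, z up.
- methanol_bottle: brown bottle with red cap, 51 mm across, 105 mm high: a bystander bottle that stays where it is. Origin at the centre of its underside, z up.
Things that resemble listed ones, but are neither listed nor needed, are in the scene too. Leave any brown look-alike of the frame_1 alone.

How it is judged:
By the outcome, as a careful person would: the job done as asked, in the order asked, and still so for the second after the job is handed in, with the robot touching nothing.
Of frame_0, frame_1, frame_2, frame_3 only 2 to 4 are there at a start; the rules pass over those that are not, and their reading is None.
At some moment in a run one of frame_0, frame_1, frame_2, frame_3 may be knocked a few centimetres aside while the robot is not near it.
It also fails if it takes over 210 s, if anything falls off the work surface, if the arm or the gripper's body presses on something with over 40 N, if the wrist force passes 120 N, or if a joint passes its speed limit or range.

### The arm

A 6-joint arm with a two-finger parallel gripper is mounted at the origin on a cart in front of the work surface, level with it; the furniture and walls round the work are solid. World frame = base frame: x ahead of the robot, y to its left, z up, the work surface at z = 0. Lengths are in mm, angles in rad, forces in N, time in s.
With the tool pointing down it reaches from about 250 to 725 mm from the base axis. Payload 9.7 kg.
Tool frame: the origin (TCP) lies at the very end of the fingers, on their centre line; the grasp point (between the pads) lies 19 mm behind it; z points along the fingers, y is the line along which they close (so a half turn about z gives the same grasp; the last joint's range is limited). The gripper opens to 85 mm and grips with 20 to 120 N. Pads are 22 mm wide; open, the fingers measure 114 mm over their backs; the gripper's body (76 mm by 85 mm) begins 54 mm behind the grasp point. The pads swing forward as they close: fully open they stand 13 mm farther back than shut.
Start: joints at [-1.314, 0.087, 0.176, 1.66, 0, 1.571], TCP at [139.69, -531.962, 231.284] pointing down, gripper open.
Joint ranges: [-3.13, 3.13], [-0.85, 1.81], [-1.15, 1.24], [-2.2, 2.28], [-1.44, 1.52], [-3.14, 3.14]. Speed limits (rad/s): [2.22, 2.22, 2.57, 3.14, 3.14, 3.14].

### API

Orientations are given as [roll, pitch, yaw] about the fixed x, y, z axes, in that order (R = Rz(yaw) Ry(pitch) Rx(roll)).
In Python, from plant import ctrl, cams, order, spotter gives the robot as it stands. The module is installed in compiled form; this text tells all that it offers.
- The arm moves only by the tool jog_arm, never from a script. Its argument "plan" is text: rows parted by semicolons, each of 7 numbers parted by spaces: the turn, a rotation vector about the tool's x, y, z in rad, then the shift along the tool's x, y, z in cm, then the finger opening in cm, from 0 to 8.54. In form: rx ry rz dx dy dz grip; .... A call has 1 to 20 rows; each row shifts and turns the commanded pose from where the row before left it, along the tool's axes as they then stand; what a row does not reach is not made up. A row lasts 1/12 s, in which the tool goes at most 41.7 mm and 7.16 degrees, less where a joint would pass 70% of its speed; a pose out of reach is approached as far as the arm can. A call is refused whole if a number of a shift passes 4.17 or a number of a turn 0.125, either way. A call with a gripper value outside its range is refused whole. The fingers move at their own pace and stop on an object; the grip force is fixed at half the most. Time passes only in rows, so rows that do not move let the fingers close. It gives the time, the measured TCP pose, the force, the opening and the grip force at its end, in the units of the state.
- ctrl.get_state(): the state, without advancing time (a new reading comes with each control period).
- cams.snapshot(name): name is "scene" or "side" or "wrist"; returns (picture, depth): 400x640x3 uint8, red, green, blue; 400x640 float32, mm along the optical axis (not along the pixel's ray), 0 where there is no reading.
- cams.camera_params(name): a dict with "intrinsics" (3x3 intrinsics, pixels), "world_from_camera" (4x4, takes a point from camera to world coordinates); the wrist camera has in their place "T_tool_cam" (4x4, takes a point from camera to tool coordinates, whose origin is the TCP and whose axes are the flange's). Camera axes: x right, y up, looking along -z (the intrinsics and any distortion apply to the point x, -y, -z); pixel columns grow to the right and rows downward; lengths in mm; the calibration is good to about 2 mm. A picture is of the moment at which its call begins: read the wrist's pose just before it. camera_params takes no time and is no camera call.
- order.close_job(): hands the job in; it is judged then, once.
Trained networks look in the newest picture that a camera, given by its name, has taken for a name from the list of things; names that differ only in an ending like _2 or _b are one class to them, and where a whole thing is asked for, a point or a joint stands for the part that bears it (a point fixed in the world has none). Each returns a list of dicts, best first, with "p" (0 to 1); they miss things now and then, are a little off and sometimes report something else, mostly with a low value. They report only what shows in the picture. A call takes as long as a camera call. They do not tell look-alikes from the thing itself.
- spotter.spot_in(camera, thing): "point" ([row, column] in pixels, amid what is visible of it).
- spotter.outline_of(camera, thing): "mask" (400x640 bool, what is visible of it) and "point" ([row, column] in pixels, amid what is visible of it).
The state is a dict: "time": time; "joint_positions": joint angles; "qvel": joint speeds; "tau": joint torques, N m; "eef_pos": TCP position; "ee_rot": TCP orientation; "contact_force": force on the tool from outside, world axes, zero at the start; "ft_torque": the same for the moment, N m; "finger_gap": finger opening in mm; "grip_force": force on a finger pad.
Only numpy, scipy, OpenCV 4.12 (cv2) and the standard library are available. Lean on these libraries where they do the work, as an engineer would, in place of code of your own. Each camera call takes 0.05 s, during which the arm holds its last target. There are 200 camera calls.

## Working session

There is one attempt and no reset: what is moved stays moved. The work goes in short steps, Python scripts to look and compute and a tool call to move; the robot and the scene stay as the last step left them, time stands still between calls to the robot, and variables do not carry over. Pictures are saved under pics/ and viewed, at most 14 in all, crops included, and the job is handed in when it is done.

Besides the shell and the picture viewer there is one more tool, called after ">>>" by a JSON object that holds its "fn" and its "kwargs", one argument or row to a line. jog_arm: Moves the arm, as the interface text tells. Its arguments: {"type":"object","properties":{"plan":{"type":"string"}},"required":["plan"]}

```bash
mkdir -p pics
python3 - <<'E'
from plant import ctrl,cams
import cv2,numpy as np
print(ctrl.get_state())
for n in ["scene","side"]:
    p,d=cams.snapshot(n); cv2.imwrite(f"pics/{n}0.png",p[:,:,::-1]); np.savez(f"{n}0.npz",p=p,d=d)
    print(cams.camera_params(n))
print(cams.camera_params("wrist"))
E
```

```text
{'time': 0.0, 'joint_positions': array([-1.31402322e+00,  8.74368819e-02,  1.75110226e-01,  1.65978400e+00,
        3.59149591e-06,  1.57079945e+00]), 'qvel': array([ 3.30769301e-03, -4.57846854e-04, -7.12389704e-04,  7.09476299e-04,
       -1.52713856e-05, -1.08899902e-03]), 'tau': array([ 1.64345864e-03, -5.20386279e+01,  4.64802110e+01,  1.65098748e-02,
        1.05043343e-04,  5.84323288e-06]), 'eef_pos': array([ 139.62040704, -531.74296424,  230.5835454 ]), 'ee_rot': array([-3.14027833e+00, -3.58739217e-06,  2.56769986e-01]), 'contact_force': array([ 0.00124838,  0.12787634, -0.12071241]), 'ft_torque': array([-0.00852991, -0.02574612,  0.05045281]), 'grip_force': 0.0, 'finger_gap': 85.37082674975649}
{'intrinsics': array([[460.3043182 ,   0.        , 323.05817495],
       [  0.        , 460.3043182 , 197.25410148],
       [  0.        ,   0.        ,   1.        ]]), 'world_from_camera': array([[ 8.06132935e-01,  3.59438109e-01, -4.70057375e-01,
        -8.28333470e+01],
       [-5.91733011e-01,  4.87901618e-01, -6.41719608e-01,
        -9.54844782e+02],
       [-1.31672870e-03,
[... 506 characters left out ...]
],
       [ 9.50344430e-03,  6.80127858e-01,  7.33031910e-01,
         1.07868235e+03],
       [ 0.00000000e+00,  0.00000000e+00,  0.00000000e+00,
         1.00000000e+00]])}
{'intrinsics': array([[352.00471545,   0.        , 315.76525408],
       [  0.        , 352.00471545, 202.75655534],
       [  0.        ,   0.        ,   1.        ]]), 'T_tool_cam': array([[ 4.87383582e-04,  9.54225175e-01,  2.99088747e-01,
         7.59524047e+01],
       [ 9.99999777e-01, -6.01896805e-04,  2.90755208e-04,
        -9.98089926e-02],
       [ 4.57466500e-04,  2.99088538e-01, -9.54225255e-01,
        -1.42843257e+02],
       [ 0.00000000e+00,  0.00000000e+00,  0.00000000e+00,
         1.00000000e+00]])}
```

View pics/scene0.png

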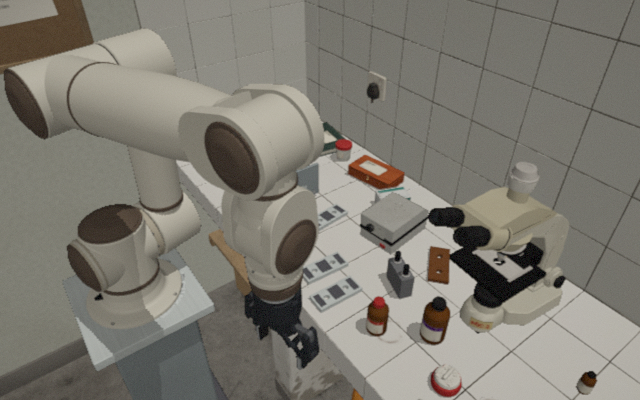

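View pics/side0.png

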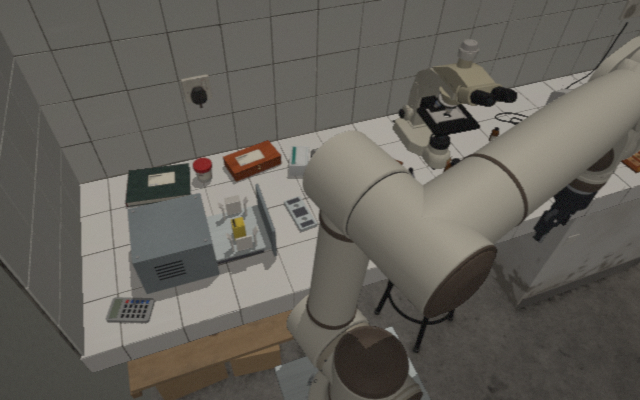

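Scene: frames lie at about (r215,c331), (r266,c324) and (r292,c335). The brown look-alike is at (r265,c438), the pins at (r257,c398) and (r267,c406), and the bottles at (r318,c377) and (r322,c435). Side: drawer with the yellow box at (r228,c238), unit at (r240,c172), and one frame at (r213,c300). I take the grey-white frames and reject the brown one.

```bash
cat > h.py <<'E'
from plant import ctrl,cams,order,spotter
import numpy as np,cv2
from scipy.spatial.transform import Rotation as R
def tool(s=None):
    s=s or ctrl.get_state(); T=np.eye(4); T[:3,:3]=R.from_euler('xyz',s['ee_rot']).as_matrix(); T[:3,3]=s['eef_pos']; return T
def snap(n):
    s=ctrl.get_state(); p,d=cams.snapshot(n); c=cams.camera_params(n)
    T=c['world_from_camera'] if n!='wrist' else tool(s)@c['T_tool_cam']
    return p,d,cloud(d,c['intrinsics'],T),T,c['intrinsics']
def cloud(d,K,T):
    v,u=np.mgrid[:d.shape[0],:d.shape[1]]
    x=(u-K[0,2])/K[0,0]*d; y=(v-K[1,2])/K[1,1]*d
    P=np.stack([x,-y,-d],-1)@T[:3,:3].T+T[:3,3]; P[d==0]=np.nan; return P
def onplane(u,v,z,K,T):
    r=T[:3,:3]@np.array([(u-K[0,2])/K[0,0],-(v-K[1,2])/K[1,1],-1]); return T[:3,3]+r*(z-T[2,3])/r[2]
def ortho(PC,x0,x1,y0,y1,s=1.0,zmax=400,zmin=-20):
    "PC list of (pic,cloud); rows: x decreasing downward (x up), cols: y decreasing to right"
    H,W=int((x1-x0)*s),int((y1-y0)*s); im=np.zeros((H,W,3),np.uint8); zb=np.full((H,W),-1e9)
    for p,P in PC:
        q=P.reshape(-1,3); c=p.reshape(-1,3); ok=np.isfinite(q[:,0])&(q[:,2]<zmax)&(q[:,2]>zmin); q=q[ok];c=c[ok]
        for dr in (0,1):
            for dc in (0,1):
                r=((x1-q[:,0])*s).astype(int)+dr; k=((y1-q[:,1])*s).astype(int)+dc
                m=(r>=0)&(r<H)&(k>=0)&(k<W); o=np.argsort(q[m][:,2])
                rr,kk,zz,cc=r[m][o],k[m][o],q[m][o][:,2],c[m][o]; b=zz>zb[rr,kk]
                zb[rr[b],kk[b]]=zz[b]; im[rr[b],kk[b]]=cc[b]
    return im,zb
E
python3 - <<'E'
from h import *
PC=[]
for n in ["scene","side"]:
    f=np.load(n+'0.npz'); c=cams.camera_params(n); PC.append((f['p'],cloud(f['d'],c['intrinsics'],c['world_from_camera'])))
im,zb=ortho(PC,150,750,-500,300,1,zmax=170)
for x in range(200,750,100): cv2.putText(im,str(x),(0,750-x),0,.4,(255,0,0),1); cv2.line(im,(0,750-x),(800,750-x),(90,90,255),1)
for y in range(-400,300,100): cv2.putText(im,str(y),(300-y,595),0,.4,(255,0,0),1); cv2.line(im,(300-y,0),(300-y,600),(90,90,255),1)
cv2.imwrite('pics/ortho0.png',im[:,:,::-1])
E
```

```text
(no output)
```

View pics/ortho0.png

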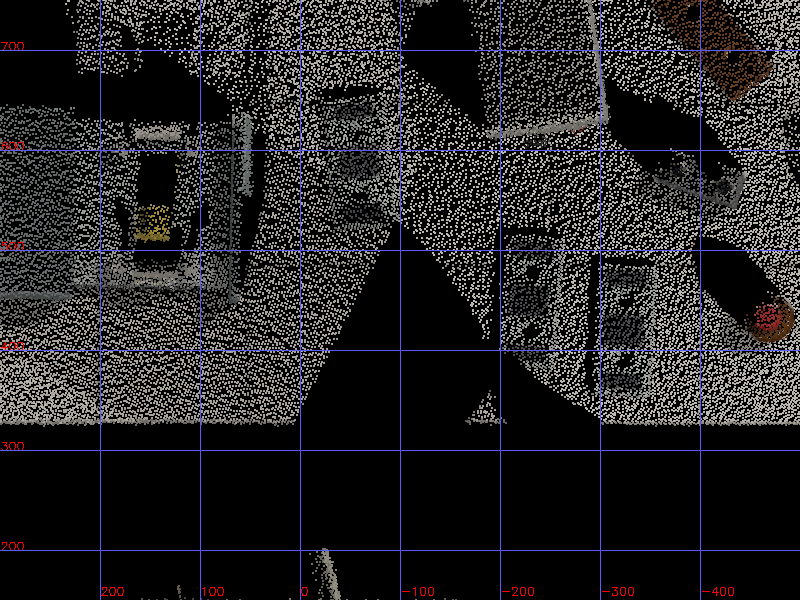

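>>> {"fn": "jog_arm", "kwargs": {
  "plan": "0 0 0.086 0 0 -2.5 8.5;0 0 0.086 0 0 -2.5 8.5;0 0 0.085 0 0 -2.5 8.5;0 0 0 2.23 -3.3 0 8.5;0 0 0 2.23 -3.3 0 8.5;0 0 0 2.23 -3.3 0 8.5;0 0 0 2.23 -3.3 0 8.5;0 0 0 2.23 -3.3 0 8.5;0 0 0 2.23 -3.3 0 8.5;0 0 0 2.23 -3.3 0 8.5;0 0 0 2.23 -3.3 0 8.5;0 0 0 2.23 -3.3 0 8.5;0 0 0 2.23 -3.3 0 8.5;0 0 0 2.23 -3.3 0 8.5;0 0 0 2.23 -3.3 0 8.5;0 0 0 2.23 -3.3 0 8.5;0 0 0 0 0 0 8.5"
}}

```text
time: 1.52
eef_pos: [432.2, -98.1, 305.2]
ee_rot: [-3.14, 0.001, 0.005]
contact_force: [0.6, 0.1, 0.1]
finger_gap: 84.7
grip_force: 0.0
```

Run:
```python
from h import *
PC=[]
for n in ['scene','side','wrist']:
    p,d,P,T,K=snap(n); PC.append((p,P)); np.savez(n+'1.npz',p=p,P=P,T=T,K=K)
    if n!='wrist':
        pass
s=1.1
im,zb=ortho(PC,330,760,-460,260,s,zmax=180)
im=cv2.medianBlur(im,3)
for x in range(400,750,100): cv2.putText(im,str(x),(0,int((760-x)*s)),0,.4,(255,0,0),1); cv2.line(im,(0,int((760-x)*s)),(800,int((760-x)*s)),(90,90,255),1)
for y in range(-400,250,100): cv2.putText(im,str(y),(int((260-y)*s),465),0,.4,(255,0,0),1); cv2.line(im,(int((260-y)*s),0),(int((260-y)*s),600),(90,90,255),1)
cv2.imwrite('pics/ortho1.png',im[:,:,::-1])
```

```text
(no output)
```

View pics/ortho1.png

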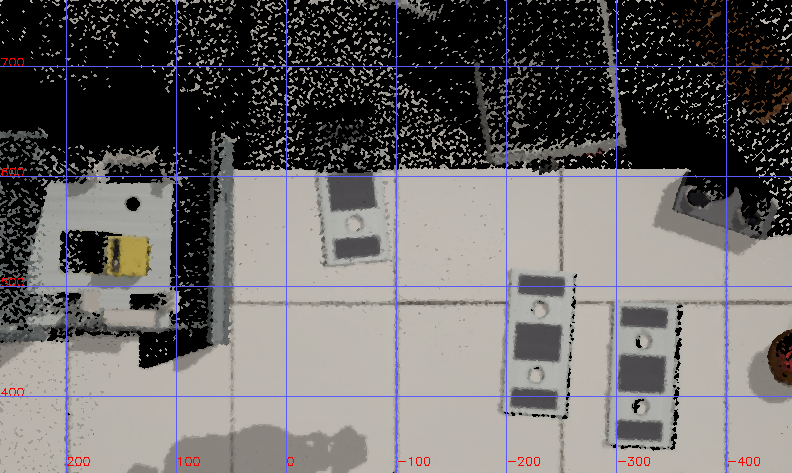

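The ortho view shows three frames, at about (x590,y-60), (447,-230) and (418,-325). No fourth is visible. The yellow box is at about (528,145) in the drawer and the pin stand at about (575,-400).

Run:
```python
from h import *
f=np.load('wrist1.npz'); p,P=f['p'].astype(int),f['P']
m=(p[...,0]>130)&(p[...,2]<100)&(P[...,2]>100)&(P[...,2]<125)&(P[...,1]>90)
r=cv2.minAreaRect(P[m][:,:2].astype(np.float32)); print('box',m.sum(),P[m].mean(0),r, np.median(P[m][:,2]))
# worktop, panel, housing, floor
q=P.reshape(-1,3); q=q[np.isfinite(q[:,0])]
t=q[(q[:,2]<8)&(q[:,2]>-10)]; print('table z',np.median(t[:,2]))
for lo,hi in((120,136),(138,152),(45,58),(95,120)):
    a=q[(q[:,2]>lo)&(q[:,2]<hi)&(q[:,1]>20)&(q[:,0]>400)]; print(lo,hi,len(a),np.percentile(a,[2,25,50,75,98],axis=0).round(0).tolist() if len(a) else '')
```

```text
box 1173 [527.43695806 141.11468392 111.21540397] ((527.3594970703125, 144.47811889648438), (35.30341720581055, 33.224205017089844), 87.7328872680664) 111.24794417098013
table z 0.09990907979675967
120 136 2485 [[452.0, 55.0, 121.0], [486.0, 57.0, 127.0], [519.0, 59.0, 129.0], [550.0, 62.0, 130.0], [574.0, 66.0, 131.0]]
138 152 0 
45 58 11008 [[463.0, 54.0, 47.0], [505.0, 124.0, 52.0], [549.0, 157.0, 52.0], [571.0, 199.0, 53.0], [592.0, 230.0, 56.0]]
95 120 5560 [[458.0, 55.0, 96.0], [480.0, 57.0, 105.0], [515.0, 129.0, 111.0], [534.0, 150.0, 112.0], [575.0, 181.0, 119.0]]
```

>>> {"fn": "jog_arm", "kwargs": {
  "plan": "0 0 0 1.36 -3.46 1.5 8.5;0 0 0 1.36 -3.46 1.5 8.5;0 0 0 1.36 -3.46 1.5 8.5;0 0 0 1.36 -3.46 1.5 8.5;0 0 0 1.36 -3.46 1.5 8.5;0 0 0 1.36 -3.46 1.5 8.5;0 0 0 1.36 -3.46 1.5 8.5;0 0 0 0 0 2.5 7;0 0 0 0 0 2.5 6.5;0 0 0 0 0 2.5 6;0 0 0 0 0 2.5 6;0 0 0 0 0 2.5 6;0 0 0 0 0 0 5"
}}

```text
time: 2.75
eef_pos: [520.8, 71.0, 74.7]
ee_rot: [-3.085, 0.008, 0.106]
contact_force: [-1.2, 0.1, -0.8]
finger_gap: 50.5
grip_force: 0.0
```

>>> {"fn": "jog_arm", "kwargs": {
  "plan": "0 0 0 0 0 0 2.5;0 0 0 0 0 0 2.5;0 0 0 0 0 0 2.5;0 0 0 0 0 0 2.5;0 0 0 0 0 0 2.5;0 0 0 0 0 0 2.5"
}}

```text
time: 3.25
eef_pos: [524.1, 73.0, 80.5]
ee_rot: [-3.085, -0.001, 0.109]
contact_force: [0.7, -2.0, 0.4]
finger_gap: 25.1
grip_force: 1.0
```

Run:
```python
from h import *
s=ctrl.get_state(); print({k:np.round(v,3) for k,v in s.items()})
p,d,P,T,K=snap('wrist'); cv2.imwrite('pics/w2.png',p[:,:,::-1])
```

```text
{'time': np.float64(3.25), 'joint_positions': array([ 0.108,  0.031, -0.174,  1.364,  0.057,  3.141]), 'qvel': array([ 0.001,  0.003, -0.006, -0.003,  0.001,  0.003]), 'tau': array([ 9.7500e-01, -4.7901e+01,  4.5915e+01,  6.1000e-02,  7.4400e-01,
       -2.0000e-02]), 'eef_pos': array([524.074,  73.024,  80.48 ]), 'ee_rot': array([-3.085e+00, -1.000e-03,  1.090e-01]), 'contact_force': array([ 0.736, -2.002,  0.448]), 'ft_torque': array([-0.462, -0.12 , -0.037]), 'grip_force': np.float64(0.999), 'finger_gap': np.float64(25.055)}
```

View pics/w2.png

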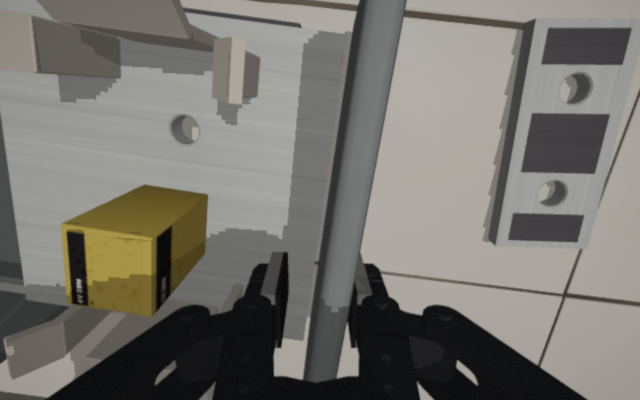

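The wrist view shows the fingers straddling the drawer's front panel at (r200,c355), short of the box at (r250,c135). Joint 6 is at its limit, so yaw 0 is out of reach there. I'll back out and work with the half-turned grasp (yaw π).

>>> {"fn": "jog_arm", "kwargs": {
  "plan": "0 0 0 0 0 0 5.5;0 0 0 0 0 0 5.5;0 0 0 0 0 -2.5 5.5;0 0 0 0 0 -3 5.5;0 0 0 0 0 -3 5.5;-0.057 0 0 0 0 -3.5 5.5;0 0 -0.121 0 0 -3 5.5;0 0 -0.121 0 0 0 5.5;0 0 -0.121 0 0 0 5.5;0 0 -0.121 0 0 0 5.5;0 0 -0.121 0 0 0 5.5;0 0 -0.121 0 0 0 5.5;0 0 -0.121 0 0 0 5.5;0 0 -0.121 0 0 0 5.5;0 0 -0.121 0 0 0 5.5;0 0 -0.121 0 0 0 5.5;0 0 -0.121 0 0 0 5.5;0 0 -0.121 0 0 0 5.5;0 0 -0.121 0 0 0 5.5;0 0 -0.121 0 0 0 5.5"
}}

```text
time: 4.97
eef_pos: [524.7, 61.8, 229.1]
ee_rot: [-3.141, -0.004, 1.816]
contact_force: [-0.4, -0.5, -0.6]
finger_gap: 55.0
grip_force: 0.0
```

>>> {"fn": "jog_arm", "kwargs": {
  "plan": "0 0 -0.121 0 0 0 5.5;0 0 -0.121 0 0 0 5.5;0 0 -0.121 0 0 0 5.5;0 0 -0.121 0 0 0 5.5;0 0 -0.121 0 0 0 5.5;0 0 -0.121 0 0 0 5.5;0 0 -0.121 0 0 0 5.5;0 0 -0.121 0 0 0 5.5;0 0 -0.121 0 0 0 5.5;0 0 -0.121 0 0 0 5.5;0 0 -0.121 0 0 0 5.5;0 0 0 0 0 0 7"
}}

```text
time: 5.97
eef_pos: [524.7, 61.8, 229.1]
ee_rot: [3.138, -0.001, -3.136]
contact_force: [0.1, -0.0, 0.8]
finger_gap: 65.3
grip_force: 0.0
```

```bash
cat >> h.py <<'E'
def box(P,p,z0=100,z1=125):
    p=p.astype(int); m=(p[...,0]>120)&(p[...,2]<100)&(p[...,0]-p[...,2]>60)&(P[...,2]>z0)&(P[...,2]<z1)&(P[...,1]>90)&(P[...,0]<640)
    return m.sum(),cv2.minAreaRect(P[m][:,:2].astype(np.float32))
E
python3 - <<'E'
from h import *
p,d,P,T,K=snap('wrist'); print(box(P,p))
q=P.reshape(-1,3); a=q[(q[:,2]>126)&(q[:,2]<134)]; print('panel top',len(a),np.percentile(a,[2,50,98],axis=0).round(1).tolist())
E
```

```text
(np.int64(1410), ((527.3929443359375, 149.9686737060547), (34.221641540527344, 33.847816467285156), 87.7776107788086))
panel top 3336 [[451.6, 60.5, 127.1], [525.2, 66.3, 129.8], [630.8, 225.7, 131.4]]
```

>>> {"fn": "jog_arm", "kwargs": {
  "plan": "0 0 0 -0.1 2.95 0 7;0 0 0 -0.1 2.95 0 7;0 0 0 -0.1 2.9 0 7;0 0 0 0 0 3.05 7;0 0 0 0 0 3.05 7;0 0 0 0 0 3.05 7;0 0 0 0 0 3.05 7;0 0 0 0 0 3.05 7;0 0 0 0 0 0 7;0 0 0 0 0 0 2.5;0 0 0 0 0 0 2.5;0 0 0 0 0 0 2.5;0 0 0 0 0 0 2.5;0 0 0 0 0 0 2.5;0 0 0 0 0 0 2.5"
}}

```text
time: 7.27
eef_pos: [529.2, 150.5, 79.9]
ee_rot: [3.137, 0.003, 3.14]
contact_force: [0.3, 1.0, 7.3]
finger_gap: 33.3
grip_force: 59.9
```

>>> {"fn": "jog_arm", "kwargs": {
  "plan": "0 0 0 0 0 -1.5 2.5;0 0 0 0 0 -3.25 2.5;0 0 0 0 0 -3.25 2.5;0 0 0 0 0 -3.25 2.5;0 0 0 0 0 -1.5 2.5;0 0 0 3.6 -0.5 0 2.5;0 0 0 3.6 -0.5 0 2.5;0 0 0 3.6 -0.5 0 2.5;0 0 0 3.6 -0.5 0 2.5;0 0 0 0 0 3 2.5;0 0 0 0 0 3 2.5;0 0 0 0 0 3 2.5;0 0 0 0 0 3 2.5;0 0 0 0 0 3 2.5;0 0 0 0 0 1 2.5;0 0 0 0 0 0 2.5"
}}

```text
time: 8.6
eef_pos: [382.7, 129.9, 43.5]
ee_rot: [3.139, -0.004, 3.14]
contact_force: [-0.7, -0.2, -0.1]
finger_gap: 33.1
grip_force: 59.1
```

>>> {"fn": "jog_arm", "kwargs": {
  "plan": "0 0 0 0 0 0.8 2.5;0 0 0 0 0 0.4 2.5;0 0 0 0 0 0.2 2.5;0 0 0 0 0 0.1 2.5;0 0 0 0 0 0 2.5;0 0 0 0 0 0 2.5"
}}

```text
time: 9.1
eef_pos: [383.9, 130.5, 30.2]
ee_rot: [3.138, -0.0, 3.141]
contact_force: [0.9, 0.1, -1.6]
finger_gap: 32.8
grip_force: 59.1
```

>>> {"fn": "jog_arm", "kwargs": {
  "plan": "0 0 0 0 0 0.15 2.5;0 0 0 0 0 0.1 2.5;0 0 0 0 0 0 2.5;0 0 0 0 0 0 2.5"
}}

```text
time: 9.43
eef_pos: [383.9, 130.5, 27.9]
ee_rot: [3.138, -0.0, 3.141]
contact_force: [-2.5, -1.3, 5.6]
finger_gap: 33.5
grip_force: 59.9
```

>>> {"fn": "jog_arm", "kwargs": {
  "plan": "0 0 0 0 0 0 5;0 0 0 0 0 0 6;0 0 0 0 0 -2 7;0 0 0 0 0 -3.4 7;0 0 0 0 0 -3.4 7;0 0 0 0 0 -3.4 7;0 0 0 0 0 -3.4 7;0 0 0 0 0 -3.4 7;0 0 0 0 0 -3.4 7;0 0 0 -2.5 -2.7 0 7;0 0 0 -2.5 -2.7 0 7;0 0 0 -2.5 -2.7 0 7;0 0 0 -2.5 -2.7 0 7;0 0 0 -2.5 -2.7 0 7;0 0 0 -2.5 -2.7 0 7;0 0 0 -2.5 -2.7 0 7;0 0 0 0 0 0 7;0 0 0 0 0 0 7"
}}

```text
time: 10.93
eef_pos: [559.3, -60.9, 248.6]
ee_rot: [3.138, -0.004, 3.138]
contact_force: [-0.0, 0.1, -0.1]
finger_gap: 70.0
grip_force: 0.0
```

```bash
cat >> h.py <<'E'
def frames(P,p,z0=8,z1=16,amin=600):
    m=((P[...,2]>z0)&(P[...,2]<z1)).astype(np.uint8)
    c=p.astype(int); m[(c[...,0]-c[...,2])>50]=0
    n,l,st,_=cv2.connectedComponentsWithStats(cv2.morphologyEx(m,cv2.MORPH_OPEN,np.ones((3,3))))
    out=[]
    for i in range(1,n):
        if st[i,4]<amin: continue
        q=P[l==i]; r=cv2.minAreaRect(q[:,:2].astype(np.float32)); b=cv2.boxPoints(r)
        e=b[1]-b[0] if np.linalg.norm(b[1]-b[0])>np.linalg.norm(b[2]-b[1]) else b[2]-b[1]
        a=np.degrees(np.arctan2(e[1],e[0])); a=(a+90)%180-90
        out.append((np.round(r[0],1),np.round(sorted(r[1]),1),round(a,1),round(float(np.median(q[:,2])),1),int(st[i,4])))
    return out
E
python3 - <<'E'
from h import *
p,d,P,T,K=snap('wrist')
for f in frames(P,p): print(f)
p,d,P,T,K=snap('scene'); np.savez('scene2.npz',p=p,P=P)
print(frames(P,p,amin=300))
E
```

```text
(array([ 439.8, -324. ]), array([58.3, 90.7]), np.float32(-2.7), 12.1, 5511)
(array([ 454.3, -229. ]), array([ 57.6, 119.5]), np.float32(-3.6), 12.2, 6798)
(array([586.7, -59.6]), array([ 56.2, 130.7]), np.float32(5.6), 12.3, 5348)
[(array([587.7, -61.5]), array([ 60.3, 132.6]), np.float32(4.9), 11.7, 439), (array([ 449. , -231.4]), array([ 61.3, 131.3]), np.float32(-4.2), 11.9, 623), (array([ -3.6, -23.9]), array([185.2, 231.5]), np.float32(-7.6), 11.8, 1299), (array([ 421. , -324.4]), array([ 59.5, 132.8]), np.float32(-3.1), 11.8, 781)]
```

>>> {"fn": "jog_arm", "kwargs": {
  "plan": "0 0 0 -1.37 0.07 0 7;0 0 0 -1.37 0.06 0 7;0 0 -0.098 0 0 2.5 7;0 0 0 0 0 3.5 7;0 0 0 0 0 3.5 7;0 0 0 0 0 3.5 7;0 0 0 0 0 3.5 7;0 0 0 0 0 3.5 7;0 0 0 0 0 2.5 7;0 0 0 0 0 1 7;0 0 0 0 0 0.4 7;0 0 0 0 0 0 7;0 0 0 0 0 0 7"
}}

```text
time: 12.12
eef_pos: [586.9, -57.2, 13.4]
ee_rot: [3.138, 0.002, -3.044]
contact_force: [-0.4, 0.5, 0.5]
finger_gap: 69.9
grip_force: 0.0
```

>>> {"fn": "jog_arm", "kwargs": {
  "plan": "0 0 0 0 -0.24 0.4 6.8;0 0 0 0 0 0.3 6.8;0 0 0 0 0 0.2 6.8;0 0 0 0 0 0.1 6.8;0 0 0 0 0 0 6.8"
}}

```text
time: 12.53
eef_pos: [586.0, -59.9, 1.0]
ee_rot: [3.138, -0.001, -3.044]
contact_force: [0.1, -0.2, -0.0]
finger_gap: 68.1
grip_force: 0.0
```

>>> {"fn": "jog_arm", "kwargs": {
  "plan": "0 0 0 0 0 0 6;0 0 0 0 0 0 4.5;0 0 0 0 0 0 4.5;0 0 0 0 0 0 4.5;0 0 0 0 0 0 4.5;0 0 0 0 0 0 4.5"
}}

```text
time: 13.03
eef_pos: [586.4, -59.8, 1.8]
ee_rot: [3.138, 0.0, -3.044]
contact_force: [-0.5, -0.2, 5.3]
finger_gap: 54.0
grip_force: 63.8
```

>>> {"fn": "jog_arm", "kwargs": {
  "plan": "0 0 0 0 0 -1 4.5;0 0 0 0 0 -2.5 4.5;0 0 0 0 0 -3.6 4.5;0 0 0 0 0 -3.6 4.5;0 0 0 0 0 -3.6 4.5;0 0 0.098 0 0 -3.6 4.5;0 0 0 2.2 1 -3.4 4.5;0 0 0 2.2 1 -3 4.5;0 0 0 2.2 1 0 4.5;0 0 0 2 1 0 4.5;0 0 0 0 0 0 4.5;0 0 0 0 0 0 4.5"
}}

```text
time: 14.03
eef_pos: [499.9, -20.3, 245.4]
ee_rot: [3.138, 0.0, 3.142]
contact_force: [0.0, 0.5, -0.8]
finger_gap: 53.8
grip_force: 63.7
```

Run:
```python
from h import *
p,d,P,T,K=snap('wrist'); np.savez('w3.npz',p=p,P=P,T=T,K=K)
cv2.imwrite('pics/w3.png',p[:,:,::-1])
```

```text
(no output)
```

View pics/w3.png

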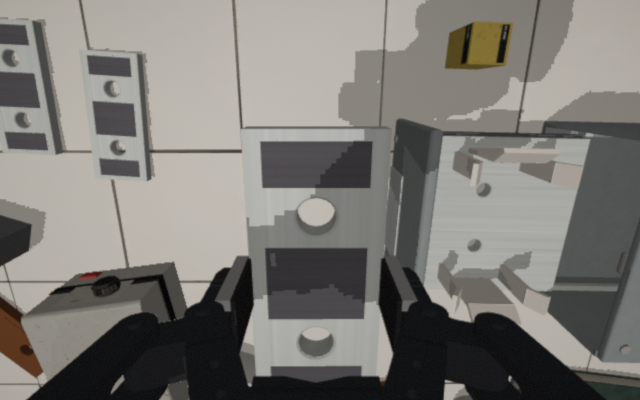

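The wrist view shows the frame well held at (r280,c317). The nest floor holes are at (r190,c484) and (r244,c474), the box stands at (r45,c478), and the two remaining frames are at the left.

```bash
cat >> h.py <<'E'
def hole(p,K,T,r,c,z,w=11):
    g=cv2.cvtColor(p,cv2.COLOR_RGB2GRAY)[r-w:r+w+1,c-w:c+w+1]; g=cv2.resize(g,None,fx=4,fy=4,interpolation=cv2.INTER_CUBIC)
    hi=np.percentile(g,85); m=(g<hi-18).astype(np.uint8); n,l,st,ce=cv2.connectedComponentsWithStats(m)
    k=min(range(1,n),key=lambda i:np.hypot(*(ce[i]-g.shape[0]/2))-0.02*st[i,4]**.5 if st[i,4]>150 else 1e9)
    ct=max(cv2.findContours((l==k).astype(np.uint8),cv2.RETR_EXTERNAL,cv2.CHAIN_APPROX_NONE)[0],key=len); e=cv2.fitEllipse(cv2.convexHull(ct))
    u,v=(e[0][0]+.5)/4-.5+c-w,(e[0][1]+.5)/4-.5+r-w
    return onplane(u,v,z,K,T).round(1),np.round(np.array(e[1])/4,1),(round(u,1),round(v,1))
E
python3 - <<'E'
from h import *
f=np.load('w3.npz'); p,P,T,K=[f[k] for k in('p','P','T','K')]
for r,c in((190,484),(244,474)): print(hole(p,K,T,r,c,52))
print('held',frames(P,p,T[2,3]-20-150,T[2,3]-60)) if 0 else None
tz=245.4
for o in frames(P,p,tz-15,tz+25,3000): print('held',o)
for r,c in((211,316),(342,316)): print('heldhole',hole(p,K,T,r,c,255,26))
q=P.reshape(-1,3)
fl=q[(q[:,2]>49)&(q[:,2]<55)&(q[:,1]>75)&(q[:,1]<220)&(q[:,0]>460)&(q[:,0]<640)]; print('floor',len(fl),fl.min(0),fl.max(0))
h=q[(q[:,2]>140)&(q[:,2]<150)&(q[:,1]>150)]; print('housing',len(h),np.percentile(h,[1,50,99],axis=0).round(1).tolist())
pt=q[(q[:,2]>126)&(q[:,2]<134)&(q[:,1]<130)&(q[:,1]>20)]; print('panel',len(pt),np.percentile(pt,[1,50,99],axis=0).round(1).tolist())
gt=q[(q[:,2]>112)&(q[:,2]<119)&(q[:,1]<200)&(q[:,1]>75)]; print('guide tops',len(gt))
m=(np.isfinite(P[...,0])); c=p.astype(int)
b=(c[...,0]>120)&(c[...,0]-c[...,2]>60)&(abs(P[...,2]-59)<4); r=cv2.minAreaRect(P[b][:,:2].astype(np.float32)); print('box',b.sum(),r)
E
```

```text
(array([515. , 146.8,  52. ]), array([14.2, 16.5]), (483.5, 189.7))
(array([574.9, 145.5,  52. ]), array([12.8, 15.3]), (474.0, 245.1))
held (array([493.9, -20.5]), array([ 81.4, 117.1]), np.float32(0.1), 255.9, 34484)Traceback (most recent call last):
  File "<stdin>", line 7, in <module>
  File "h.py", line 47, in hole
    ct=max(cv2.findContours((l==k).astype(np.uint8),cv2.RETR_EXTERNAL,cv2.CHAIN_APPROX_NONE)[0],key=len); e=cv2.fitEllipse(cv2.convexHull(ct))
                                                                                                            ~~~~~~~~~~~~~~^^^^^^^^^^^^^^^^^^^^
cv2.error: OpenCV(4.12.0) /io/opencv/modules/imgproc/src/shapedescr.cpp:361: error: (-201:Incorrect size of input array) There should be at least 5 points to fit the ellipse in function 'fitEllipseNoDirect'
```

Run:
```python
from h import *
f=np.load('w3.npz'); p,P,T,K=[f[k] for k in('p','P','T','K')]
for u,v in((316.5,212),(316,127.5),(243,140),(390,140)): print(onplane(u,v,255.7,K,T).round(1))
g=cv2.cvtColor(p,cv2.COLOR_RGB2GRAY)
for r0 in (212,342):
    b=(g[r0-30:r0+30,285:350]>200); n,l,st,ce=cv2.connectedComponentsWithStats(b.astype(np.uint8)); i=1+np.argmax(st[1:,4]); print(st[i],ce[i]+[285,r0-30], onplane(ce[i][0]+285,ce[i][1]+r0-30,255.7,K,T).round(1))
q=P.reshape(-1,3)
h=q[(q[:,2]>140)&(q[:,2]<150)&(q[:,1]>150)]; print('housing',len(h),np.percentile(h,[1,50,99],axis=0).round(1).tolist())
pt=q[(q[:,2]>126)&(q[:,2]<134)&(q[:,1]<130)&(q[:,1]>20)]; print('panel',len(pt),np.percentile(pt,[1,50,99],axis=0).round(1).tolist()); l=cv2.fitLine(pt[:,:2].astype(np.float32),1,0,.01,.01).ravel(); print('panel dir',np.degrees(np.arctan2(l[1],l[0])))
c=p.astype(int)
b=(c[...,0]>120)&(c[...,0]-c[...,2]>60)&(abs(P[...,2]-59)<4); print('box',cv2.minAreaRect(P[b][:,:2].astype(np.float32)))
```

```text
[468.2 -20.  255.7]
[435.2 -20.3 255.7]
[439.8 -47.5 255.7]
[439.8   7.4 255.7]Traceback (most recent call last):
  File "<stdin>", line 6, in <module>
    return _wrapfunc(a, 'argmax', axis=axis, out=out, **kwds)
    return bound(*args, **kwds)
ValueError: attempt to get argmax of an empty sequence
```

Run:
```python
from h import *
f=np.load('w3.npz'); p,P,T,K=[f[k] for k in('p','P','T','K')]
q=P.reshape(-1,3)
pt=q[(q[:,2]>126)&(q[:,2]<134)&(q[:,1]<130)&(q[:,1]>20)]; print('panel',len(pt),np.percentile(pt,[1,50,99],axis=0).round(1).tolist()); l=cv2.fitLine(pt[:,:2].astype(np.float32),1,0,.01,.01).ravel(); print('panel dir',np.degrees(np.arctan2(l[1],l[0])))
# outer floor edge near housing / per-x panel edge fit
xs=[];ys=[]
for x in range(460,640,6):
    s=pt[abs(pt[:,0]-x)<3]
    if len(s)>8: xs.append(x);ys.append(np.percentile(s[:,1],95))
print('edge fit',np.degrees(np.arctan(np.polyfit(xs,ys,1)[0])),np.median(ys))
h=q[(q[:,2]>140)&(q[:,2]<150)&(q[:,1]>150)]; print('housing',len(h))
xs=[];ys=[]
for x in range(460,640,6):
    s=h[abs(h[:,0]-x)<3]
    if len(s)>8: xs.append(x);ys.append(np.percentile(s[:,1],2))
if len(xs)>4: print('hedge',np.degrees(np.arctan(np.polyfit(xs,ys,1)[0])),np.median(ys))
```

```text
panel 1952 [[449.6, 61.0, 126.4], [502.3, 65.8, 129.8], [569.0, 71.7, 131.6]]
panel dir -0.7947875
edge fit -1.0860646817036168 70.23674518537334
housing 3060
hedge -0.866602287178375 222.75194749634318
```

>>> {"fn": "jog_arm", "kwargs": {
  "plan": "0 0 0 -0.9 3.33 0 4.5;0 0 0 -0.9 3.33 0 4.5;0 0 0 -0.9 3.33 0 4.5;0 0 0 -0.9 3.33 0 4.5;0 0 0 -0.9 3.32 0 4.5;0 0 0.018 0 0 2 4.5;0 0 0 0 0 3 4.5;0 0 0 0 0 3 4.5;0 0 0 0 0 1.5 4.5;0 0 0 0 0 0 4.5;0 0 0 0 0 0 4.5;0 0 0 0 0 0 4.5"
}}

```text
time: 15.08
eef_pos: [546.2, 146.0, 151.1]
ee_rot: [3.138, -0.0, 3.122]
contact_force: [-0.1, -0.0, -1.1]
finger_gap: 54.0
grip_force: 63.8
```

>>> {"fn": "jog_arm", "kwargs": {
  "plan": "0 0 0 0.14 0 1 4.5;0 0 0 0 0 1.5 4.5;0 0 0 0 0 1.5 4.5;0 0 0 0 0 1.5 4.5;0 0 0 0 0 1 4.5;0 0 0 0 0 1 4.5;0 0 0 0 0 0.5 4.5;0 0 0 0 0 0 4.5;0 0 0 0 0 0 4.5"
}}

```text
time: 15.83
eef_pos: [544.2, 146.5, 70.4]
ee_rot: [3.138, -0.001, 3.123]
contact_force: [-1.2, -0.4, -0.1]
finger_gap: 53.9
grip_force: 63.8
```

>>> {"fn": "jog_arm", "kwargs": {
  "plan": "0 0 0 0 0 0.6 4.5;0 0 0 0 0 0.5 4.5;0 0 0 0 0 0.2 4.5;0 0 0 0 0 0.2 4.5;0 0 0 0 0 0 4.5;0 0 0 0 0 0 4.5"
}}

```text
time: 16.33
eef_pos: [543.9, 146.4, 54.9]
ee_rot: [3.138, -0.001, 3.123]
contact_force: [-0.8, -0.2, -1.2]
finger_gap: 54.1
grip_force: 63.8
```

>>> {"fn": "jog_arm", "kwargs": {
  "plan": "0 0 0 0 0 0 6;0 0 0 0 0 0 6.8;0 0 0 0 0 0 6.8;0 0 0 0 0 -3 6.8;0 0 0 0 0 -4 6.8;0 0 0 0 0 -4 6.8;0 0 0 0 0 -4 6.8;0 0 0 0 0 -4 6.8;0 0 0 1.04 -3.78 0 6.8;0 0 0 1.04 -3.78 0 6.8;0 0 0 1.04 -3.78 0 6.8;0 0 0 1.04 -3.78 0 6.8;0 0 0 1.04 -3.78 0 6.8;0 0 0 1.04 -3.78 0 6.8;0 0 0 1.04 -3.78 0 6.8;0 0 0 1.04 -3.78 0 6.8;0 0 0 1.04 -3.78 0 6.8;0 0 0 1.04 -3.78 0 6.8"
}}

```text
time: 17.83
eef_pos: [432.2, -232.0, 244.3]
ee_rot: [3.138, -0.0, 3.123]
contact_force: [2.2, 0.4, -0.9]
finger_gap: 68.1
grip_force: 0.0
```

>>> {"fn": "jog_arm", "kwargs": {
  "plan": "0 0 0 1 -2 0 6.8;0 0 0 0 0 0 6.8;0 0 0 0 0 0 6.8"
}}

```text
time: 18.08
eef_pos: [422.2, -251.0, 243.9]
ee_rot: [3.138, -0.001, 3.12]
contact_force: [-0.0, -0.4, 0.1]
finger_gap: 68.2
grip_force: 0.0
```

Run:
```python
from h import *
p,d,P,T,K=snap('wrist')
for f in frames(P,p): print(f)
print('in nest',[f for f in frames(P,p,61,67,300)])
```

```text
(array([ 420.1, -323.6]), array([ 56.6, 130.2]), np.float32(-2.5), 12.3, 5905)
(array([ 448.8, -228.8]), array([ 56.1, 130.1]), np.float32(-3.8), 12.4, 5503)
in nest [(array([546.6,  60.4]), array([  5.2, 179.5]), np.float32(-1.7), 64.3, 866)]
```

>>> {"fn": "jog_arm", "kwargs": {
  "plan": "0 0 0.045 -1.33 1.1 0 6.8;0 0 0 -1.33 1.15 2 6.8;0 0 0 0 0 3.8 6.8;0 0 0 0 0 3.8 6.8;0 0 0 0 0 3.8 6.8;0 0 0 0 0 3.8 6.8;0 0 0 0 0 3 6.8;0 0 0 0 0 2 6.8;0 0 0 0 0 0.8 6.8;0 0 0 0 0 0.4 6.8;0 0 0 0 0 0 6.8;0 0 0 0 0 0 6.8"
}}

```text
time: 19.13
eef_pos: [451.0, -227.8, 11.2]
ee_rot: [3.139, 0.001, 3.079]
contact_force: [0.3, 0.8, -0.8]
finger_gap: 68.2
grip_force: 0.0
```

>>> {"fn": "jog_arm", "kwargs": {
  "plan": "0 0 0 0.15 -0.1 0.4 6.8;0 0 0 0 0 0.3 6.8;0 0 0 0 0 0.1 6.8;0 0 0 0 0 0 6.8;0 0 0 0 0 0 6.8;0 0 0 0 0 0 6;0 0 0 0 0 0 4.5;0 0 0 0 0 0 4.5;0 0 0 0 0 0 4.5;0 0 0 0 0 0 4.5"
}}

```text
time: 19.97
eef_pos: [448.7, -228.8, 2.5]
ee_rot: [3.138, -0.001, 3.078]
contact_force: [-2.2, 0.5, 6.3]
finger_gap: 53.9
grip_force: 63.6
```

>>> {"fn": "jog_arm", "kwargs": {
  "plan": "0 0 0 0 0 -1 4.5;0 0 0 0 0 -2.5 4.5;0 0 0 0 0 -3.8 4.5;0 0 0 0 0 -3.8 4.5;0 0 0 0 0 -3.8 4.5;0 0 -0.046 0 0 -3.8 4.5;0 0 0 0 0 -3.8 4.5;0 0 0 0 0 -1.8 4.5;0 0 0 -0.85 3.5 0 4.5;0 0 0 -0.85 3.5 0 4.5;0 0 0 -0.85 3.5 0 4.5;0 0 0 -0.85 3.5 0 4.5;0 0 0 -0.85 3.5 0 4.5;0 0 0 -0.85 3.4 0 4.5;0 0 0 0 0 0 4.5;0 0 0 0 0 0 4.5"
}}

```text
time: 21.3
eef_pos: [503.4, -19.9, 245.7]
ee_rot: [3.138, -0.001, 3.127]
contact_force: [0.4, -0.1, -0.6]
finger_gap: 53.9
grip_force: 63.6
```

```bash
cat > nest.py <<'E'
from h import *
import sys
top=float(sys.argv[1])
p,d,P,T,K=snap('wrist'); np.savez('wn.npz',p=p,P=P,T=T,K=K)
Q=P.copy(); Q[(P[...,1]<80)|(P[...,1]>215)|(P[...,0]<465)|(P[...,0]>640)]=np.nan
for f in frames(Q,p,top-4,top+4,300): print('nest top',f)
for f in frames(P,p): print('table',f)
q=P.reshape(-1,3); pt=q[(q[:,2]>126)&(q[:,2]<134)&(q[:,1]<130)&(q[:,1]>20)]
ys=[np.percentile(pt[abs(pt[:,0]-x)<3][:,1],95) for x in range(460,570,6) if (abs(pt[:,0]-x)<3).sum()>8]; print('panel inner edge',np.median(ys))
E
python3 nest.py 64
python3 - <<'E'
from h import *
f=np.load('wn.npz'); p=f['p']; cv2.imwrite('pics/w4.png',cv2.resize(p[80:330,380:],None,fx=2,fy=2)[:,:,::-1])
E
```

```text
nest top (array([547.4, 148.1]), array([ 61.3, 130.7]), np.float32(-0.7), 64.4, 6553)
table (array([ 420.2, -322.1]), array([ 58.1, 130.6]), np.float32(-3.3), 12.1, 5654)
panel inner edge 70.18623298261103
```

View pics/w4.png

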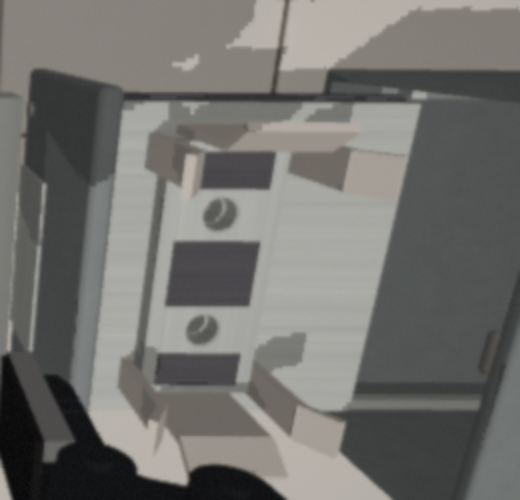

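The crop shows frame 1 lying flat in the nest between the guides, with the floor holes visible through its holes at (r213,c220) and (r328,c203). I'll place the second frame at the same spot.

>>> {"fn": "jog_arm", "kwargs": {
  "plan": "0 0 0 -0.76 3.32 0 4.5;0 0 0 -0.76 3.32 0 4.5;0 0 0 -0.76 3.32 0 4.5;0 0 0 -0.76 3.32 0 4.5;0 0 0 -0.76 3.32 0 4.5;0 0 0.003 0 0 2 4.5;0 0 0 0 0 3 4.5;0 0 0 0 0 3 4.5;0 0 0 0 0 1.5 4.5;0 0 0 0 0 0 4.5;0 0 0 0 0 0 4.5;0 0 0 0 0 0 4.5"
}}

```text
time: 22.35
eef_pos: [544.9, 143.4, 152.8]
ee_rot: [3.137, 0.001, 3.12]
contact_force: [0.1, 0.3, -0.5]
finger_gap: 54.1
grip_force: 63.7
```

>>> {"fn": "jog_arm", "kwargs": {
  "plan": "0 0 0 0 0.28 0.5 4.5;0 0 0 0 0 1 4.5;0 0 0 0 0 1.5 4.5;0 0 0 0 0 1.5 4.5;0 0 0 0 0 1.2 4.5;0 0 0 0 0 1 4.5;0 0 0 0 0 0.4 4.5;0 0 0 0 0 0 4.5;0 0 0 0 0 0 4.5"
}}

```text
time: 23.1
eef_pos: [544.3, 147.3, 80.4]
ee_rot: [3.138, -0.001, 3.121]
contact_force: [-0.3, -0.2, -1.4]
finger_gap: 53.7
grip_force: 63.7
```

>>> {"fn": "jog_arm", "kwargs": {
  "plan": "0 0 0 0 -0.1 0.5 4.5;0 0 0 0 0 0.4 4.5;0 0 0 0 0 0.2 4.5;0 0 0 0 0 0.1 4.5;0 0 0 0 0 0 4.5;0 0 0 0 0 0 4.5"
}}

```text
time: 23.6
eef_pos: [544.2, 146.2, 68.1]
ee_rot: [3.138, -0.001, 3.121]
contact_force: [0.3, 0.1, -1.2]
finger_gap: 53.7
grip_force: 63.7
```

>>> {"fn": "jog_arm", "kwargs": {
  "plan": "0 0 0 0 0 0.1 4.5;0 0 0 0 0 0 6;0 0 0 0 0 0 6.8;0 0 0 0 0 0 6.8;0 0 0 0 0 -3 6.8;0 0 0 0 0 -4 6.8;0 0 0 0 0 -4 6.8;0 0 0 0 0 -4 6.8;0 0 0 0 0 -2.5 6.8;0 0 0 1.1 -3.8 0 6.8;0 0 0 1.1 -3.8 0 6.8;0 0 0 1.1 -3.8 0 6.8;0 0 0 1.1 -3.8 0 6.8;0 0 0 1.1 -3.8 0 6.8;0 0 0 1.1 -3.8 0 6.8;0 0 0 1.1 -3.8 0 6.8;0 0 0 1.1 -3.8 0 6.8;0 0 0 1.1 -3.8 0 6.8;0 0 0 1.1 -3.8 0 6.8"
}}

```text
time: 25.18
eef_pos: [425.5, -233.7, 241.2]
ee_rot: [3.138, -0.0, 3.121]
contact_force: [0.7, -0.5, 0.2]
finger_gap: 67.9
grip_force: 0.0
```

>>> {"fn": "jog_arm", "kwargs": {
  "plan": "0 0 0 1.1 -3.5 0 6.8;0 0 0 0.5 -2.5 0 6.8;0 0 0 0 0 0 6.8;0 0 0 0 0 0 6.8"
}}

```text
time: 25.52
eef_pos: [408.7, -292.8, 240.5]
ee_rot: [3.138, -0.001, 3.118]
contact_force: [1.3, 0.1, 0.1]
finger_gap: 67.9
grip_force: 0.0
```

Run:
```python
from h import *
p,d,P,T,K=snap('wrist'); np.savez('wp.npz',p=p,P=P,T=T,K=K)
for f in frames(P,p): print(f)
# pins: dark grips, z about 95-102 near stand
q=P; m=(P[...,2]>90)&(P[...,2]<108)&(P[...,1]<-330)&(P[...,1]>-450)&(P[...,0]>520)&(P[...,0]<640)
n,l,st,ce=cv2.connectedComponentsWithStats(m.astype(np.uint8))
for i in range(1,n):
    if st[i,4]>15: print('grip',P[l==i].mean(0).round(1),np.ptp(P[l==i],axis=0).round(1),st[i,4],ce[i].round(0))
```

```text
(array([ 420.3, -323.5]), array([ 56.2, 130.5]), np.float32(-2.4), 12.4, 5757)
grip [ 578.5 -373.9   99.3] [16.9 15.2 13.8] 295 [236. 358.]
```

>>> {"fn": "jog_arm", "kwargs": {
  "plan": "0 0 0.018 -1.1 -3.05 0 6.8;0 0 0 0 0 2.5 6.8;0 0 0 0 0 3.8 6.8;0 0 0 0 0 3.8 6.8;0 0 0 0 0 3.8 6.8;0 0 0 0 0 3.8 6.8;0 0 0 0 0 2.8 6.8;0 0 0 0 0 1.5 6.8;0 0 0 0 0 0.7 6.8;0 0 0 0 0 0.3 6.8;0 0 0 0 0 0 6.8;0 0 0 0 0 0 6.8"
}}

```text
time: 26.57
eef_pos: [420.3, -321.7, 11.9]
ee_rot: [3.139, 0.001, 3.103]
contact_force: [0.5, -0.7, -0.6]
finger_gap: 68.3
grip_force: 0.0
```

>>> {"fn": "jog_arm", "kwargs": {
  "plan": "0 0 0 0 -0.15 0.4 6.8;0 0 0 0 0 0.3 6.8;0 0 0 0 0 0.1 6.8;0 0 0 0 0 0 6.8;0 0 0 0 0 0 6.8;0 0 0 0 0 0 6;0 0 0 0 0 0 4.5;0 0 0 0 0 0 4.5;0 0 0 0 0 0 4.5;0 0 0 0 0 0 4.5"
}}

```text
time: 27.4
eef_pos: [419.5, -323.3, 3.1]
ee_rot: [3.139, -0.0, 3.103]
contact_force: [-0.6, 0.5, 5.4]
finger_gap: 53.3
grip_force: 63.5
```

>>> {"fn": "jog_arm", "kwargs": {
  "plan": "0 0 0 0 0 -1 4.5;0 0 0 0 0 -2.5 4.5;0 0 0 0 0 -3.8 4.5;0 0 0 0 0 -3.8 4.5;0 0 0 0 0 -3.8 4.5;0 0 -0.019 0 0 -3.8 4.5;0 0 0 0 0 -3.8 4.5;0 0 0 0 0 -1.8 4.5;0 0 0 -0.93 3.8 0 4.5;0 0 0 -0.93 3.8 0 4.5;0 0 0 -0.93 3.8 0 4.5;0 0 0 -0.93 3.8 0 4.5;0 0 0 -0.93 3.8 0 4.5;0 0 0 -0.93 3.8 0 4.5;0 0 0 -0.93 3.8 0 4.5;0 0 0 -0.93 3.7 0 4.5;0 0 0 0 0 0 4.5;0 0 0 0 0 0 4.5"
}}

```text
time: 28.9
eef_pos: [500.0, -20.6, 246.6]
ee_rot: [3.138, -0.001, 3.126]
contact_force: [-1.0, -0.1, -1.1]
finger_gap: 53.8
grip_force: 63.6
```

```bash
python3 nest.py 76
```

```text
nest top (array([546.2, 148.6]), array([ 62.7, 132.8]), np.float32(-0.9), 76.4, 7169)
panel inner edge 70.45363989294349
```

>>> {"fn": "jog_arm", "kwargs": {
  "plan": "0 0 0 -0.82 3.35 0 4.5;0 0 0 -0.82 3.35 0 4.5;0 0 0 -0.82 3.35 0 4.5;0 0 0 -0.82 3.35 0 4.5;0 0 0 -0.82 3.35 0 4.5;0 0 0.003 0 0 2 4.5;0 0 0 0 0 3 4.5;0 0 0 0 0 3 4.5;0 0 0 0 0 1.5 4.5;0 0 0 0 0 0 4.5;0 0 0 0 0 0 4.5;0 0 0 0 0 0 4.5;0 0 0 0 0 0 4.5"
}}

```text
time: 30.03
eef_pos: [545.0, 144.1, 154.0]
ee_rot: [3.137, 0.002, 3.118]
contact_force: [-0.5, 0.4, -0.9]
finger_gap: 53.7
grip_force: 63.7
```

>>> {"fn": "jog_arm", "kwargs": {
  "plan": "0 0 0 0 0.18 0.5 4.5;0 0 0 0 0 1 4.5;0 0 0 0 0 1.5 4.5;0 0 0 0 0 1.5 4.5;0 0 0 0 0 1 4.5;0 0 0 0 0 0.3 4.5;0 0 0 0 0 0 4.5;0 0 0 0 0 0 4.5;0 0 0 0 0 0 4.5"
}}

```text
time: 30.78
eef_pos: [544.5, 146.7, 94.9]
ee_rot: [3.138, 0.0, 3.119]
contact_force: [-0.8, -0.1, -0.8]
finger_gap: 53.7
grip_force: 63.7
```

>>> {"fn": "jog_arm", "kwargs": {
  "plan": "0 0 0 0 -0.05 0.6 4.5;0 0 0 0 0 0.4 4.5;0 0 0 0 0 0.2 4.5;0 0 0 0 0 0.2 4.5;0 0 0 0 0 0 4.5;0 0 0 0 0 0 4.5"
}}

```text
time: 31.28
eef_pos: [544.0, 146.1, 79.9]
ee_rot: [3.138, -0.001, 3.119]
contact_force: [0.4, 0.5, -0.9]
finger_gap: 53.6
grip_force: 63.7
```

>>> {"fn": "jog_arm", "kwargs": {
  "plan": "0 0 0 0 0 0 6;0 0 0 0 0 0 6.8;0 0 0 0 0 0 6.8;0 0 0 0 0 -3 6.8;0 0 0 0 0 -3.5 6.8;0 0 0 0 0 -3.5 6.8;0 0 0 0 0 -3.5 6.8;0 0 0 0 0 -2.5 6.8;0 0 0 0.23 -3.7 0 5;0 0 0 0.23 -3.7 0 5;0 0 0 0.23 -3.7 0 5;0 0 0 0.23 -3.7 0 5;0 0 0 0.23 -3.7 0 5;0 0 0 0.23 -3.7 0 5;0 0 0 0.23 -3.7 0 5;0 0 0 0.23 -3.7 0 5;0 0 0 0.23 -3.7 0 5;0 0 0 0.23 -3.7 0 5;0 0 0 0.23 -3.7 0 5;0 0 0 0.23 -3.7 0 5"
}}

```text
time: 32.95
eef_pos: [506.1, -299.6, 238.8]
ee_rot: [3.138, -0.0, 3.119]
contact_force: [-0.1, 1.0, -0.3]
finger_gap: 50.1
grip_force: 0.0
```

>>> {"fn": "jog_arm", "kwargs": {
  "plan": "0 0 0 0.3 -3.5 0 5;0 0 0 0.2 -2.5 0 5;0 0 0 0 0 0 5;0 0 0 0 0 0 5"
}}

```text
time: 33.28
eef_pos: [499.7, -358.9, 237.7]
ee_rot: [3.137, -0.002, 3.116]
contact_force: [0.5, 0.2, -0.2]
finger_gap: 49.9
grip_force: 0.0
```

Run:
```python
from h import *
p,d,P,T,K=snap('wrist'); np.savez('wp.npz',p=p,P=P,T=T,K=K); cv2.imwrite('pics/wp.png',p[:,:,::-1])
print(frames(P,p))
m=(P[...,2]>84)&(P[...,2]<108)&(P[...,1]<-330)&(P[...,1]>-450)&(P[...,0]>520)&(P[...,0]<640)
n,l,st,ce=cv2.connectedComponentsWithStats(m.astype(np.uint8))
for i in range(1,n):
    if st[i,4]>15: 
        q=P[l==i]; t=q[q[:,2]>q[:,2].max()-4]; print('grip',t.mean(0).round(1),np.ptp(t,axis=0).round(1),len(t),q[:,2].max(),ce[i].round(0))
```

```text
[]
grip [ 560.9 -428.1  101.1] [2.8 1.6 2.8] 6 102.39857579514688 [247. 253.]
grip [ 580.6 -374.9  102. ] [16.2 15.2  3.7] 228 103.72304037970775 [300. 275.]
```

View pics/wp.png

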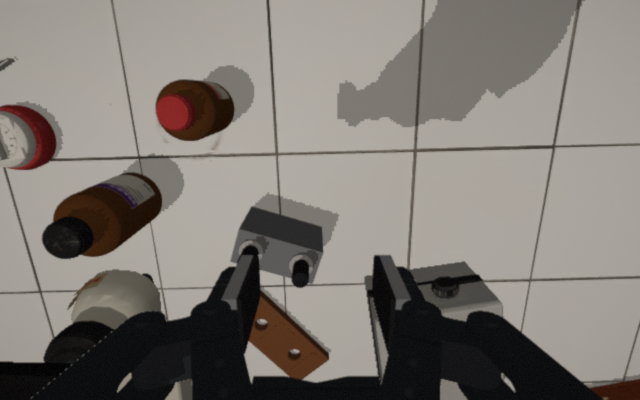

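The view shows the stand pins at (r247,c250) and (r270,c300). The bottles at (r108,c195) and (r215,c105) stand clear of the path, and the brown look-alike is at (r340,c285). No metal frame is left on the table here. I take the right-hand pin first.

>>> {"fn": "jog_arm", "kwargs": {
  "plan": "0 0 0 -2.71 -0.46 0 5;0 0 0 -2.71 -0.46 0 4;0 0 0 -2.71 -0.47 0 3.4;0 0 0 0 0 2 3.4;0 0 0 0 0 3 3.4;0 0 0 0 0 3 3.4;0 0 0 0 0 2.5 3.4;0 0 0 0 0 0 3.4;0 0 0 0 0 0 3.4;0 0 0 0 0 0 3.4"
}}

```text
time: 34.17
eef_pos: [581.8, -372.5, 135.5]
ee_rot: [3.139, 0.001, 3.12]
contact_force: [0.1, -0.8, 1.3]
finger_gap: 33.9
grip_force: 0.0
```

```bash
cat > pin.py <<'E'
from h import *
p,d,P,T,K=snap('wrist'); s=ctrl.get_state(); print(s['eef_pos'].round(1),s['ee_rot'].round(3))
m=(P[...,2]>84)&(P[...,2]<108)&(P[...,1]<-330)&(P[...,1]>-450)&(P[...,0]>520)&(P[...,0]<640)&(p.max(-1)<95)
n,l,st,ce=cv2.connectedComponentsWithStats(m.astype(np.uint8))
for i in range(1,n):
    if st[i,4]>25:
        q=P[l==i]; t=q[q[:,2]>98]
        if len(t)>5: print('grip',t.mean(0).round(1),((np.percentile(t,1,axis=0)+np.percentile(t,99,axis=0))/2).round(1),np.ptp(t,axis=0).round(1),len(t),ce[i].round(0))
E
python3 pin.py
```

```text
[ 582.  -372.9  136. ] [3.140e+00 2.000e-03 3.119e+00]
grip [ 564.6 -421.6  101.9] [ 565.  -421.9  101.1] [15.4 15.8  5.9] 677 [225. 209.]
grip [ 580.4 -374.8  101.9] [ 580.9 -374.7  100.9] [15.5 15.4  5.9] 627 [311. 235.]
```

>>> {"fn": "jog_arm", "kwargs": {
  "plan": "0 0 0 0.1 -0.18 1 3.4;0 0 0 0 0 1.5 3.4;0 0 0 0 0 1.5 3.4;0 0 0 0 0 0.8 3.4;0 0 0 0 0 0.4 3.4;0 0 0 0 0 0 3.4;0 0 0 0 0 0 3.4;0 0 0 0 0 0 2;0 0 0 0 0 0 1;0 0 0 0 0 0 1;0 0 0 0 0 0 1;0 0 0 0 0 0 1"
}}

```text
time: 35.22
eef_pos: [580.4, -374.8, 82.4]
ee_rot: [3.139, 0.001, 3.119]
contact_force: [-0.2, -0.5, 5.8]
finger_gap: 13.5
grip_force: 58.6
```

>>> {"fn": "jog_arm", "kwargs": {
  "plan": "0 0 0 0 0 -0.5 1;0 0 0 0 0 -2 1;0 0 0 0 0 -3 1;0 0 0 0 0 -3.6 1;0 0 0 0 0 -3.6 1;0 0 0 0 0 -3.6 1;0 0 0 0.98 3.92 0 1;0 0 0 0.98 3.92 0 1;0 0 0 0.98 3.92 0 1;0 0 0 0.98 3.92 0 1;0 0 0 0.98 3.92 0 1;0 0 0 0.98 3.92 0 1;0 0 0 0.98 3.92 0 1;0 0 0 0.98 3.92 0 1;0 0 0 0.98 3.92 0 1;0 0 0 0 0 0 1;0 0 0 0 0 0 1"
}}

```text
time: 36.63
eef_pos: [499.6, -18.7, 246.1]
ee_rot: [3.138, -0.0, 3.123]
contact_force: [1.0, -0.7, -0.8]
finger_gap: 13.7
grip_force: 58.8
```

```bash
python3 nest.py 88
python3 - <<'E'
from h import *
f=np.load('wn.npz'); p=f['p']; cv2.imwrite('pics/w5.png',p[:,:,::-1])
E
```

```text
nest top (array([547. , 146.2]), array([ 64.6, 136. ]), np.float32(0.1), 88.5, 8053)
panel inner edge 70.32744828501365
```

View pics/w5.png

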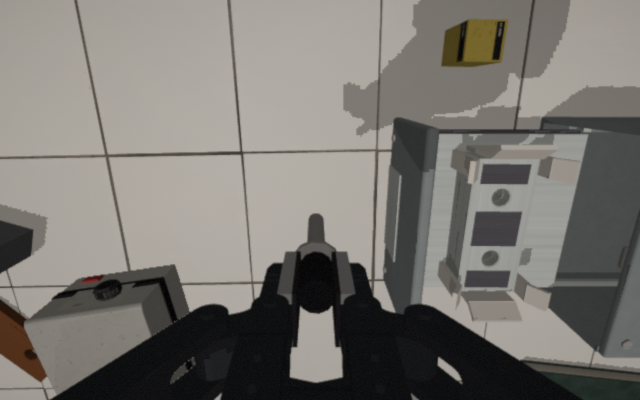

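The view shows all three frames stacked in the nest, with holes at (r197,c501) and (r257,c490). The pin hangs upright with its foot at (r215,c316), and the box stands at (r45,c475). No other frame is on the table.

Run:
```python
from h import *
f=np.load('wn.npz'); p,P,T,K=[f[k] for k in('p','P','T','K')]
for r,c in((197,501),(257,490)): print(hole(p,K,T,r,c,88,12))
for v in(195,200,255,260): print(np.round(P[v,495:510,2] if v<220 else P[v,484:500,2]))
```

```text
(array([514.9, 146.9,  88. ]), array([17.6, 20.6]), (500.5, 197.1))
(array([574.9, 145.1,  88. ]), array([16.1, 19.1]), (489.9, 258.0))
[65. 68. 68. 70. 72. 72. 75. 76. 78. 80. 80. 81. 84. 86. 88.]
[74. 75. 76. 75. 78. 79. 78. 80. 82. 82. 84. 86. 87. 87. 87.]
[68. 69. 69. 71. 72. 73. 75. 76. 76. 78. 80. 82. 83. nan 87. 88.]
[76. 77. 78. 78. 79. 80. 79. 82. 81. 84. 83. 83. 85. 88. 89. 88.]
```

>>> {"fn": "jog_arm", "kwargs": {
  "plan": "0 0 0 -1.45 3.31 0 1;0 0 0 -1.45 3.31 0 1;0 0 0 -1.45 3.31 0 1;0 0 0 -1.45 3.31 0 1;0 0 0 -1.44 3.3 0 1;0 0 0 0 0 2 1;0 0 0 0 0 2.5 1;0 0 0 0 0 1.5 1;0 0 0 0 0 0 1;0 0 0 0 0 0 1;0 0 0 0 0 0 1;0 0 0 0 0 0 1"
}}

```text
time: 37.68
eef_pos: [576.8, 142.9, 187.6]
ee_rot: [3.137, 0.001, 3.118]
contact_force: [-0.0, -0.5, -0.3]
finger_gap: 13.9
grip_force: 58.9
```

>>> {"fn": "jog_arm", "kwargs": {
  "plan": "0 0 0 0.15 0.18 0.5 1;0 0 0 0 0 0.5 1;0 0 0 0 0 0.3 1;0 0 0 0 0 0 1;0 0 0 0 0 0 1;0 0 0 0 0 0 1"
}}

```text
time: 38.18
eef_pos: [574.5, 145.4, 173.1]
ee_rot: [3.138, -0.001, 3.119]
contact_force: [-0.1, -0.6, 0.4]
finger_gap: 13.8
grip_force: 58.9
```

Aligned, so I lower the pin into the hole.

>>> {"fn": "jog_arm", "kwargs": {
  "plan": "0 0 0 0 0 0.5 1;0 0 0 0 0 0.6 1;0 0 0 0 0 0.6 1;0 0 0 0 0 0.6 1;0 0 0 0 0 0.6 1;0 0 0 0 0 0.5 1;0 0 0 0 0 0 1;0 0 0 0 0 0 1"
}}

```text
time: 38.85
eef_pos: [574.3, 145.5, 138.6]
ee_rot: [3.138, -0.002, 3.119]
contact_force: [0.2, 0.1, 0.0]
finger_gap: 13.5
grip_force: 58.9
```

>>> {"fn": "jog_arm", "kwargs": {
  "plan": "0 0 0 0 0 0.5 1;0 0 0 0 0 0.5 1;0 0 0 0 0 0.5 1;0 0 0 0 0 0.5 1;0 0 0 0 0 0.5 1;0 0 0 0 0 0.5 1;0 0 0 0 0 0.2 1;0 0 0 0 0 0 1;0 0 0 0 0 0 1"
}}

```text
time: 39.6
eef_pos: [574.5, 145.6, 106.9]
ee_rot: [3.138, -0.001, 3.119]
contact_force: [-0.5, -0.4, -0.0]
finger_gap: 13.7
grip_force: 58.9
```

>>> {"fn": "jog_arm", "kwargs": {
  "plan": "0 0 0 0 0 0.3 1;0 0 0 0 0 0.2 1;0 0 0 0 0 0.15 1;0 0 0 0 0 0 1;0 0 0 0 0 0 1"
}}

```text
time: 40.02
eef_pos: [574.5, 145.6, 100.4]
ee_rot: [3.138, -0.001, 3.119]
contact_force: [0.3, -0.1, 0.0]
finger_gap: 13.6
grip_force: 59.1
```

>>> {"fn": "jog_arm", "kwargs": {
  "plan": "0 0 0 0 0 0.1 1;0 0 0 0 0 0.1 1;0 0 0 0 0 0 1;0 0 0 0 0 0 1"
}}

```text
time: 40.35
eef_pos: [574.6, 145.7, 100.2]
ee_rot: [3.138, 0.0, 3.119]
contact_force: [-4.6, -1.0, 11.0]
finger_gap: 13.3
grip_force: 60.3
```

>>> {"fn": "jog_arm", "kwargs": {
  "plan": "0 0 0 0 0 0 2.4;0 0 0 0 0 0 3.4;0 0 0 0 0 0 3.4;0 0 0 0 0 -2.5 3.4;0 0 0 0 0 -4 3.4;0 0 0 0 0 -4 3.4;0 0 0 0 0 -4 3.4;0 0 0 -0.02 -3.8 0 3.4;0 0 0 -0.02 -3.8 0 3.4;0 0 0 -0.02 -3.8 0 3.4;0 0 0 -0.02 -3.8 0 3.4;0 0 0 -0.02 -3.8 0 3.4;0 0 0 -0.02 -3.8 0 3.4;0 0 0 -0.02 -3.8 0 3.4;0 0 0 -0.02 -3.8 0 3.4;0 0 0 -0.02 -3.8 0 3.4;0 0 0 -0.02 -3.8 0 3.4;0 0 0 -0.02 -3.8 0 3.4;0 0 0 -0.02 -3.8 0 3.4"
}}

```text
time: 41.93
eef_pos: [566.3, -312.7, 241.5]
ee_rot: [3.138, -0.001, 3.119]
contact_force: [0.7, 0.2, 0.6]
finger_gap: 33.8
grip_force: 0.0
```

>>> {"fn": "jog_arm", "kwargs": {
  "plan": "0 0 0 0 -3.6 0 3.4;0 0 0 0 -3.6 0 3.4;0 0 0 0 -3 1.5 3.4;0 0 0 0 0 3 3.4;0 0 0 0 0 3 3.4;0 0 0 0 0 2 3.4;0 0 0 0 0 0 3.4;0 0 0 0 0 0 3.4;0 0 0 0 0 0 3.4"
}}

```text
time: 42.68
eef_pos: [564.7, -412.6, 148.2]
ee_rot: [3.139, 0.0, 3.119]
contact_force: [0.6, -0.1, 0.4]
finger_gap: 34.1
grip_force: 0.0
```

```bash
python3 pin.py
```

```text
[ 564.9 -412.7  148.7] [3.140e+00 1.000e-03 3.119e+00]
grip [ 564.4 -422.1  101.9] [ 564.8 -422.1  101. ] [15.4 15.3  5.8] 559 [299. 228.]
```

>>> {"fn": "jog_arm", "kwargs": {
  "plan": "0 0 0 0 -0.92 0 3.4;0 0 0 0 0 1 3.4;0 0 0 0 0 1.5 3.4;0 0 0 0 0 1.5 3.4;0 0 0 0 0 1.5 3.4;0 0 0 0 0 0.6 3.4;0 0 0 0 0 0.3 3.4;0 0 0 0 0 0 3.4;0 0 0 0 0 0 3.4;0 0 0 0 0 0 3.4"
}}

```text
time: 43.57
eef_pos: [564.3, -421.8, 83.6]
ee_rot: [3.139, 0.0, 3.119]
contact_force: [-0.3, -0.3, -0.0]
finger_gap: 34.4
grip_force: 0.0
```

>>> {"fn": "jog_arm", "kwargs": {
  "plan": "0 0 0 0 0 0 2;0 0 0 0 0 0 1;0 0 0 0 0 0 1;0 0 0 0 0 0 1;0 0 0 0 0 0 1;0 0 0 0 0 -0.5 1;0 0 0 0 0 -2 1;0 0 0 0 0 -3 1;0 0 0 0 0 -3.6 1;0 0 0 0 0 -3.6 1;0 0 0 0 0 -3.6 1;0 0 0 0 0 0 1"
}}

```text
time: 44.57
eef_pos: [565.0, -422.7, 254.2]
ee_rot: [-3.139, 0.007, 3.119]
contact_force: [0.3, -0.4, 1.0]
finger_gap: 13.4
grip_force: 58.6
```

>>> {"fn": "jog_arm", "kwargs": {
  "plan": "0 0 0 0.42 3.79 0 1;0 0 0 0.42 3.79 0 1;0 0 0 0.42 3.79 0 1;0 0 0 0.42 3.79 0 1;0 0 0 0.42 3.79 0 1;0 0 0 0.42 3.79 0 1;0 0 0 0.42 3.79 0 1;0 0 0 0.42 3.79 0 1;0 0 0 0.42 3.79 0 1;0 0 0 0.42 3.79 0 1;0 0 0 0.42 3.79 0 1;0 0 0 0.42 3.79 0 1;0 0 0 0.42 3.79 0 1;0 0 0 0.42 3.79 0 1;0 0 0 0.42 3.79 0 1;0 0 0 0 0 0 1;0 0 0 0 0 0 1;0 0 0 0 0 0 1"
}}

```text
time: 46.07
eef_pos: [513.9, 147.7, 247.3]
ee_rot: [3.138, -0.002, 3.12]
contact_force: [0.1, -0.3, -0.6]
finger_gap: 13.8
grip_force: 58.8
```

>>> {"fn": "jog_arm", "kwargs": {
  "plan": "0 0 0 -0.05 -0.1 1.5 1;0 0 0 0 0 2 1;0 0 0 0 0 2 1;0 0 0 0 0 1.2 1;0 0 0 0 0 0.5 1;0 0 0 0 0 0 1;0 0 0 0 0 0 1;0 0 0 0 0 0 1"
}}

```text
time: 46.73
eef_pos: [515.0, 146.6, 176.7]
ee_rot: [3.138, 0.0, 3.118]
contact_force: [-0.2, -0.1, -1.0]
finger_gap: 13.4
grip_force: 58.8
```

Run:
```python
from h import *
p,d,P,T,K=snap('wrist'); s=ctrl.get_state(); print(s['eef_pos'].round(1))
cv2.imwrite('pics/w6.png',p[:,:,::-1]); np.savez('w6.npz',p=p,P=P,T=T,K=K)
```

```text
[515.  146.8 176.7]
```

View pics/w6.png

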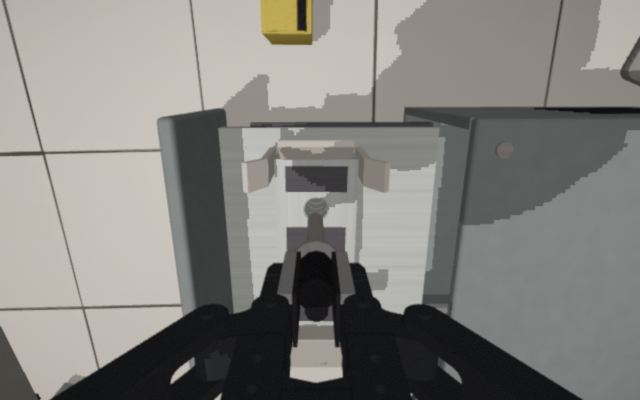

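The pin foot at (r215,c316) is just above the near hole at (r208,c316), so I insert it.

>>> {"fn": "jog_arm", "kwargs": {
  "plan": "0 0 0 0.04 0 0.5 1;0 0 0 0 0 0.6 1;0 0 0 0 0 0.6 1;0 0 0 0 0 0.6 1;0 0 0 0 0 0.6 1;0 0 0 0 0 0.5 1;0 0 0 0 0 0 1;0 0 0 0 0 0 1"
}}

```text
time: 47.45
eef_pos: [513.8, 147.1, 141.1]
ee_rot: [3.138, -0.002, 3.119]
contact_force: [-1.4, 0.2, -0.7]
finger_gap: 13.3
grip_force: 58.8
```

>>> {"fn": "jog_arm", "kwargs": {
  "plan": "0 0 0 0 0 0.5 1;0 0 0 0 0 0.5 1;0 0 0 0 0 0.5 1;0 0 0 0 0 0.5 1;0 0 0 0 0 0.5 1;0 0 0 0 0 0.5 1;0 0 0 0 0 0.2 1;0 0 0 0 0 0 1;0 0 0 0 0 0 1"
}}

```text
time: 48.2
eef_pos: [514.0, 147.3, 109.5]
ee_rot: [3.138, -0.001, 3.119]
contact_force: [0.4, 0.1, -0.6]
finger_gap: 13.5
grip_force: 58.8
```

Flange should seat at TCP z≈101.6.

>>> {"fn": "jog_arm", "kwargs": {
  "plan": "0 0 0 0 0 0.3 1;0 0 0 0 0 0.3 1;0 0 0 0 0 0.15 1;0 0 0 0 0 0.1 1;0 0 0 0 0 0 1;0 0 0 0 0 0 1"
}}

```text
time: 48.7
eef_pos: [514.0, 147.3, 101.4]
ee_rot: [3.138, -0.001, 3.119]
contact_force: [-1.6, -1.0, 3.5]
finger_gap: 13.8
grip_force: 59.4
```

>>> {"fn": "jog_arm", "kwargs": {
  "plan": "0 0 0 0 0 0.1 1;0 0 0 0 0 0 1;0 0 0 0 0 0 2.4;0 0 0 0 0 0 3.4;0 0 0 0 0 0 3.4;0 0 0 0 0 -2.5 3.4;0 0 0 0 0 -4 3.4;0 0 0 0 0 -4 3.4;0 0 0 0 0 -4 3.4;0 0 0 0 0 0 1"
}}

```text
time: 49.53
eef_pos: [515.8, 147.2, 253.0]
ee_rot: [3.135, 0.009, 3.119]
contact_force: [1.6, 0.5, 0.6]
finger_gap: 23.3
grip_force: 0.0
```

>>> {"fn": "jog_arm", "kwargs": {
  "plan": "0 0 -0.121 0 0 0 0;0 0 -0.121 0 0 0 0;0 0 -0.121 0 0 0 0;0 0 -0.121 0 0 0 0;0 0 -0.121 0 0 0 0;0 0 -0.121 0 0 0 0;0 0 -0.121 0 0 0 0;0 0 -0.121 0 0 0 0;0 0 -0.121 0 0 0 0;0 0 -0.121 0 0 0 0;0 0 -0.121 0 0 0 0;0 0 -0.121 0 0 0 0;0 0 -0.121 0 0 0 0;0 0 0 3.9 -0.78 0 0;0 0 0 3.9 -0.78 0 0;0 0 0 3.9 -0.78 0 0;0 0 0 3.9 -0.78 0 0;0 0 0 0 0 0 0;0 0 0 0 0 0 0"
}}

```text
time: 51.12
eef_pos: [542.3, -11.7, 243.8]
ee_rot: [3.14, 0.004, -1.595]
contact_force: [0.9, 0.3, 0.7]
finger_gap: 0.2
grip_force: 0.0
```

```bash
python3 - <<'E'
from h import *
p,d,P,T,K=snap('wrist'); s=ctrl.get_state(); print(s['eef_pos'].round(1))
cv2.imwrite('pics/w7.png',p[:,:,::-1]); np.savez('w7.npz',p=p,P=P,T=T,K=K)
q=P.reshape(-1,3); a=q[(q[:,0]>500)&(q[:,0]<590)]
pt=a[(a[:,2]>127)&(a[:,2]<133)&(a[:,1]<120)]; print('panel top',np.percentile(pt[:,1],[2,50,98]).round(1))
h=a[(a[:,2]>141)&(a[:,2]<149)]; print('housing',len(h),np.percentile(h[:,1],[2,50]) if len(h) else '')
for lo,hi in((117,124),(88,91)): 
    g=a[(a[:,2]>lo)&(a[:,2]<hi)&(a[:,1]>100)&(a[:,1]<190)]; print(lo,len(g))
c=p.max(-1)
m=(P[...,2]>108)&(P[...,2]<126)&(P[...,1]>120)&(P[...,1]<170)&(P[...,0]>490)&(P[...,0]<600)&(c<110)
n,l,st,ce=cv2.connectedComponentsWithStats(m.astype(np.uint8))
for i in range(1,n):
    if st[i,4]>20: print('grip',P[l==i].mean(0).round(1),np.percentile(P[l==i][:,2],98),st[i,4])
E
python3 - <<'E'
import sys; sys.path.insert(0,'.')
from h import *
print(frames(*[snap('scene')[i] for i in (2,0)],amin=300))
E
```

```text
[542.2 -10.4 244. ]
panel top [60.1 64.2 69.8]
housing 0 
117 0
88 83
[(array([ -2.3, -25.5]), array([188. , 235.4]), np.float32(-7.5), 11.8, 1392)]
```

View pics/w7.png

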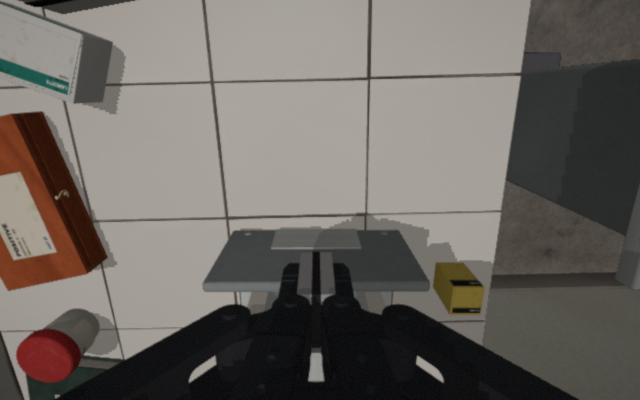

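The panel front is at (r260,c315) with the gripper in front of it, and the box stands clear at (r287,c460). I check the pin seating from the side camera before pushing.

Run:
```python
from h import *
p,d,P,T,K=snap('side')
c=p.max(-1)
R_=(P[...,1]>120)&(P[...,1]<170)&(P[...,0]>490)&(P[...,0]<600)
m=R_&(P[...,2]>96)&(c<90)
n,l,st,ce=cv2.connectedComponentsWithStats(m.astype(np.uint8))
for i in range(1,n):
    if st[i,4]>8: print('grip',P[l==i].mean(0).round(1),np.percentile(P[l==i][:,2],[2,98]).round(1),st[i,4],ce[i].round(0))
cv2.imwrite('pics/s2.png',cv2.resize(p[170:280,120:310],None,fx=4,fy=4,interpolation=cv2.INTER_CUBIC)[:,:,::-1])
```

```text
grip [573.8 149.6 111.3] [ 96.4 123.3] 49 [232. 211.]
grip [513.9 150.7 112.3] [ 97.4 123. ] 49 [237. 226.]
```

View pics/s2.png

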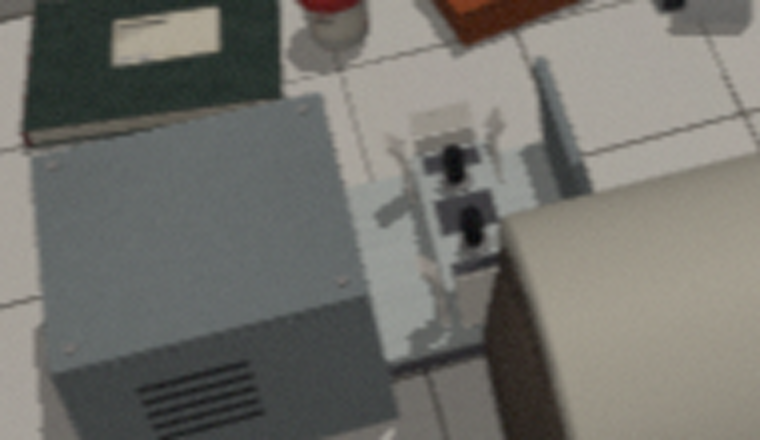

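Both pins stand equally seated, at crop (r165,c455) and (r225,c470), with grip tops at z≈121 mm. Now the drawer push.

>>> {"fn": "jog_arm", "kwargs": {
  "plan": "0 0 0 0 0 2 0;0 0 0 0 0 3 0;0 0 0 0 0 3 0;0 0 0 0 0 3 0;0 0 0 0 0 2.5 0;0 0 0 0 0 1.3 0;0 0 0 0 0 0 0;0 0 0 -1.5 0 0 0;0 0 0 -1.5 0 0 0;0 0 0 -1 0 0 0;0 0 0 -0.5 0 0 0;0 0 0 -0.5 0 0 0;0 0 0 0 0 0 0"
}}

```text
time: 52.4
eef_pos: [543.3, 41.5, 97.3]
ee_rot: [3.141, 0.004, -1.59]
contact_force: [-0.1, 0.1, 0.7]
finger_gap: -0.1
grip_force: 0.0
```

>>> {"fn": "jog_arm", "kwargs": {
  "plan": "0 0 0 -0.4 0 0 0;0 0 0 -0.5 0 0 0;0 0 0 -0.6 0 0 0;0 0 0 -0.8 0 0 0;0 0 0 -0.9 0 0 0;0 0 0 -0.9 0 0 0;0 0 0 -0.9 0 0 0;0 0 0 -0.9 0 0 0;0 0 0 -0.9 0 0 0;0 0 0 -0.9 0 0 0;0 0 0 -0.9 0 0 0;0 0 0 -0.9 0 0 0;0 0 0 -0.9 0 0 0;0 0 0 -0.9 0 0 0;0 0 0 -0.7 0 0 0;0 0 0 -0.5 0 0 0;0 0 0 -0.3 0 0 0;0 0 0 0 0 0 0"
}}

```text
time: 53.9
eef_pos: [545.5, 169.5, 97.1]
ee_rot: [3.14, 0.004, -1.591]
contact_force: [-0.4, -0.2, 0.4]
finger_gap: 0.2
grip_force: 0.0
```

>>> {"fn": "jog_arm", "kwargs": {
  "plan": "0 0 0 -0.4 0 0 0;0 0 0 -0.4 0 0 0;0 0 0 -0.4 0 0 0;0 0 0 -0.3 0 0 0;0 0 0 -0.3 0 0 0;0 0 0 0 0 0 0"
}}

```text
time: 54.4
eef_pos: [546.1, 187.4, 97.2]
ee_rot: [3.141, 0.004, -1.591]
contact_force: [0.3, 0.1, 0.3]
finger_gap: -0.0
grip_force: 0.0
```

```bash
cat > dr.py <<'E'
from h import *
for n in('wrist','side'):
    p,d,P,T,K=snap(n); q=P.reshape(-1,3); a=q[(q[:,0]>470)&(q[:,0]<620)]
    pt=a[(a[:,2]>126)&(a[:,2]<133)&(a[:,1]<232)&(a[:,1]>40)]; h=a[(a[:,2]>142)&(a[:,2]<149)&(a[:,1]>180)]
    print(n,'panel top',len(pt),np.percentile(pt[:,1],[2,50,98]).round(1) if len(pt) else '','housing',len(h),np.percentile(h[:,1],[1,5]).round(1) if len(h) else '')
E
python3 dr.py
```

```text
wrist panel top 2393 [175.8 199.6 207.1] housing 837 [180.  180.1]
side panel top 98 [202.9 207.9 212.1] housing 3217 [229.3 237.7]
```

>>> {"fn": "jog_arm", "kwargs": {
  "plan": "0 0 0 -0.3 0 0 0;0 0 0 -0.3 0 0 0;0 0 0 -0.2 0 0 0;0 0 0 -0.2 0 0 0;0 0 0 0 0 0 0"
}}

```text
time: 54.92
eef_pos: [546.3, 197.2, 97.2]
ee_rot: [3.141, 0.004, -1.591]
contact_force: [-0.2, -0.3, 0.4]
finger_gap: 0.1
grip_force: 0.0
```

>>> {"fn": "jog_arm", "kwargs": {
  "plan": "0 0 0 -0.2 0 0 0;0 0 0 -0.2 0 0 0;0 0 0 -0.2 0 0 0;0 0 0 0 0 0 0"
}}

```text
time: 55.25
eef_pos: [546.3, 203.1, 97.2]
ee_rot: [3.14, 0.004, -1.591]
contact_force: [0.4, 0.3, -0.5]
finger_gap: 0.1
grip_force: 0.0
```

```bash
python3 dr.py
```

```text
wrist panel top 2415 [191.5 215.3 223. ] housing 3008 [188.7 189.3]
side panel top 102 [218.3 223.9 227.9] housing 3183 [229.7 238.6]
```

>>> {"fn": "jog_arm", "kwargs": {
  "plan": "0 0 0 -0.2 0 0 0;0 0 0 -0.2 0 0 0;0 0 0 0 0 0 0"
}}

```text
time: 55.6
eef_pos: [546.3, 203.2, 97.3]
ee_rot: [3.14, -0.004, -1.594]
contact_force: [-1.6, -20.8, 4.5]
finger_gap: -0.0
grip_force: 10.4
```

>>> {"fn": "jog_arm", "kwargs": {
  "plan": "0 0 0 0.3 0 0 0;0 0 0 1 0 0 0;0 0 0 2 0 0 0;0 0 0 3 0 0 0;0 0 0 3 0 0 0;0 0 0 3 0 0 0;0 0 0 2 0 -2 0;0 0 0 0 0 -3 0;0 0 0 0 0 -3 0;0 0 0 0 0 -3 0;0 0 0 0 0 0 0;0 0 0 0 0 0 0"
}}

```text
time: 56.6
eef_pos: [544.4, 63.2, 208.5]
ee_rot: [-3.139, 0.005, -1.591]
contact_force: [0.4, 0.2, -0.6]
finger_gap: -0.2
grip_force: 0.0
```

```bash
python3 dr.py
python3 - <<'E'
from h import *
PC=[snap(n) for n in('scene','side','wrist')]
cv2.imwrite('pics/end.png',np.hstack([cv2.resize(PC[0][0],(400,250)),cv2.resize(PC[2][0],(400,250))])[:,:,::-1])
P,p=PC[2][2],PC[2][0]; c=p.astype(int)
b=(c[...,0]>120)&(c[...,0]-c[...,2]>60)&(abs(P[...,2]-59)<5)&(P[...,0]<460)&(P[...,1]>80); print('box',b.sum(),cv2.minAreaRect(P[b][:,:2].astype(np.float32)) if b.any() else '')
E
```

```text
wrist panel top 0  housing 0 
side panel top 143 [216.7 222.3 227.7] housing 3187 [229.6 238. ]
box 978 ((383.0898742675781, 130.2941436767578), (34.57844924926758, 34.20244216918945), 88.31136322021484)
```

View pics/end.png

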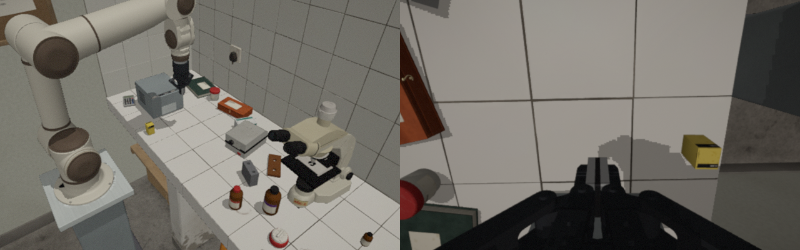

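The left half shows the closed unit at (r95,c158), the box upright at (r127,c150), the bottles standing at (r197,c236) and (r200,c271), and no metal frame left on the worktop. I hand in the job.

```bash
python3 -c "
from plant import order
print(order.close_job())"
```

```text
the job is handed in; nothing more can be done
None
```

The job is handed in (no verdict came back): the lamp box stands upright on the worktop, all three frames found are stacked in the nest with both pins seated, and the drawer is pushed home against its stop. At the start the gripper nudged the drawer in by about 5 mm; the bottles look undisturbed.

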